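# Stack glued pads under the press weight

## Task

Three freshly glued paper pads have to dry under pressure. Stack them on the dark wooden pressing board, lying flat, each one centred on what is under it and with its long sides parallel to the board's long sides: the longest pad at the bottom, the middle one on it, the shortest on top. Then stand the steel press weight upright on the middle of the top pad, and leave the glue pot, the thread spool and the binder clip where they are.

Things in the scene. Friction and masses are not known exactly. Their poses are not given: they have to be found in the camera images.
- press_board: Thin dark wooden pressing board, fixed flat on the table, 140 mm (its x axis) by 190 mm (its y axis), 9 mm thick. Origin at the centre of its underside (table height), z up. The stack is built on its middle.
- pad_large_center (a point): The longest of three glued paper pads: a white paper block with a grey-board back and a grey cloth strip over one short end. Rigid, 66 mm wide (its x axis), 126 mm long (its y axis), 30 mm thick (z, up), about 200 g. Starts lying flat on the table, grey-board down. This point is its centre, 15 mm above its underside.
- pad_medium_center (a point): The middle-sized of three glued paper pads: a white paper block with a grey-board back and a grey cloth strip over one short end. Rigid, 60 mm wide (its x axis), 96 mm long (its y axis), 30 mm thick (z, up), about 140 g. Starts lying flat on the table, grey-board down. This point is its centre, 15 mm above its underside.
- pad_small_center (a point): The shortest of three glued paper pads: a white paper block with a grey-board back and a grey cloth strip over one short end. Rigid, 56 mm wide (its x axis), 68 mm long (its y axis), 30 mm thick (z, up), about 90 g. Starts lying flat on the table, grey-board down. This point is its centre, 15 mm above its underside.
- press_weight_center (a point): Press weight: a grey steel block 55 mm (x) by 60 mm (y) by 30 mm high with a round pale knob on its middle, knob 20 mm across near its top, a little narrower at its foot, and 23 mm high, 53 mm high in all, about 0.8 kg. It stands upright, knob up. This point is on its vertical axis, 26.5 mm above its underside, so 3.5 mm below the top of the steel block; the knob spans 3.5 to 26.5 mm above this point. It can be lifted by the knob with a firm grip (about 40 N).
- glue_pot: Bystander: open pale plastic pot, 73 mm across, 81 mm high, loose. Origin at the centre of its underside. Leave alone.
- thread_spool: Bystander: wooden spool of white thread standing upright, 47 mm across, 60 mm high, loose. Origin at the centre of its underside. Leave alone.
- binder_clip: Bystander: black spring binder clip, 40 mm wide, 47 mm high, standing, loose. Origin at the centre of its underside. Leave alone.
Mind the look-alikes: they are no part of the job. Leave any turquoise look-alike of the part that bears pad_small_center alone.

How it is judged:
By the outcome, as a careful person would: the job done as asked, in the order asked, and still so for the second after the job is handed in, with the robot touching nothing.
It also fails if it takes over 112 s, if anything falls off the work surface, if the arm or the gripper's body presses on something with over 40 N, if the wrist force passes 120 N, or if a joint passes its speed limit or range.

## Robot

A 6-joint arm with a two-finger parallel gripper is mounted at the origin on the work surface; the furniture and walls round the work are solid. World frame = base frame: x ahead of the robot, y to its left, z up, the work surface at z = 0. Lengths are in m, angles in rad, forces in N, time in s.
With the tool pointing down it reaches from about 0.3 to 1 m from the base axis. Payload 5.1 kg.
Tool frame: the origin (TCP) lies on the centre line of the jaws, within the pads' length; the fingertips stand 11 mm ahead of it and the grasp point (between the pads) lies 8 mm behind it; z points along the fingers, x is the direction in which the jaws open and shut, and the axes are right-handed (so a half turn about z gives the same grasp; the last joint's range is limited). The gripper opens to 95 mm and grips with 3 to 60 N. Pads are 20 mm wide; open, the fingers measure 119 mm over their backs; the gripper's body (75 mm by 180 mm) begins 59 mm behind the grasp point.
Start: joints at [-0.083, 0.124, 1.65, -0, 1.367, -0.083], TCP at [0.65, -0, 0.191] pointing down, gripper open.
Joint ranges: [-2.61, 2.61], [-1.02, 2.33], [0.03, 2.71], [-1.35, 4.49], [0.32, 2.68], [-2.91, 2.91]. Speed limits (rad/s): [2.57, 2.57, 3.14, 3.14, 3.14, 3.14].

## Interface

Orientations are given as a 3x3 rotation matrix whose columns are the frame's x, y, z axes.
In Python, from bench import bot gives the robot as it stands.
- The arm moves only by the tool step_arm, never from a script. Its argument "deltas" is a list of rows, each an object of numbers: "dx", "dy", "dz": the shift along the tool's x, y, z in m; "rx", "ry", "rz": the turn, a rotation vector about the tool's x, y, z in degrees. In form: [{"dx": .., "dy": .., "dz": .., "rx": .., "ry": .., "rz": ..}, ...]. A call has 1 to 8 rows; each row is the pose to reach, as a shift and turn from the pose commanded when the call began, along the tool's axes at that moment; what a row does not reach only later rows make up. A row lasts 1/10 s, in which the tool goes at most 50 mm and 8.59 degrees, less where a joint would pass 70% of its speed; a pose out of reach is approached as far as the arm can. A call with a gripper value outside its range is refused whole. "gripper" is the closure in counts, from 0 (fully open) to 255 (shut), set as the call begins (left out, the last holds). The fingers move at their own pace and stop on an object; "force" is the grip in N (left out, the last holds). Time passes only in rows, so rows that repeat a pose let the fingers close. It gives the time, the measured TCP pose, the force and the opening at its end, in the units of the state.
- bot.observe(): the state, without advancing time (a new reading comes with each control period).
- bot.get_image(name): name is "scene" or "side" or "wrist"; returns a dict with "pixels" (480x640x3 uint8, red, green, blue), "depth" (480x640 float32, m along the optical axis (not along the pixel's ray), 0 where there is no reading), "K" (3x3 intrinsics, pixels), "view" (4x4, takes a point from world to camera coordinates). Camera axes: x right, y down, z forward; pixel columns grow to the right and rows downward; lengths in m; the calibration is good to about 2 mm. The wrist camera is an equidistant fisheye: a pixel r from the principal point sees the ray r / f radians off the axis. A picture is of the moment at which its call begins.
- bot.job_done(): hands the job in, once; it reports no verdict.
The state is a dict: "clock": time; "qpos": joint angles; "joint_vel": joint speeds; "joint_efforts": joint torques, N m; "position": TCP position; "tcp_rot": TCP orientation; "contact_force": force on the tool from outside, world axes, zero at the start; "torque": the same for the moment, N m; "finger_gap": opening from 0.0 (shut) to 1.0 (fully open).
Only numpy, scipy, OpenCV 4.12 (cv2) and the standard library are available. Lean on these libraries where they do the work, as an engineer would, in place of code of your own. Each camera call takes 0.05 s, during which the arm holds its last target. There are 200 camera calls.

## Working session

There is one attempt and no reset: what is moved stays moved. The work goes in short steps, Python scripts to look and compute and a tool call to move; the robot and the scene stay as the last step left them, time stands still between calls to the robot, and variables do not carry over. Pictures are saved under pics/ and viewed, about 12 in all and at most 16, crops included, and the job is handed in when it is done.

Besides the shell and the picture viewer there is one more tool, called after "Request:" as name(argument=value, ...), one argument or row to a line, values as JSON. step_arm: Moves the arm, as the interface text tells. Its arguments: {"type":"object","properties":{"deltas":{"type":"array"},"gripper":{"type":"number"},"force":{"type":"number"}},"required":["deltas"]}

```bash
mkdir -p pics; ls
python3 - <<'E'
from bench import bot
import cv2,numpy as np
s=bot.observe();print(s)
for n in("scene","side"):
    d=bot.get_image(n);cv2.imwrite(f"pics/{n}0.png",d["pixels"][:,:,::-1]);np.savez(f"{n}0.npz",**d);print(n,d["K"],d["view"])
E
```

```text
pics
{'clock': 0.0, 'qpos': array([-8.25737944e-02,  1.24490449e-01,  1.65166368e+00, -1.93004361e-06,
        1.36754754e+00, -8.26061847e-02]), 'joint_vel': array([ 0.00046968,  0.00037841,  0.00118542, -0.00051515, -0.00050964,
        0.00099234]), 'joint_efforts': array([-6.25927078e-04, -4.17603564e+01, -3.59935069e+01,  7.73367751e-02,
        4.92534391e-02, -1.75303944e-04]), 'position': array([6.49296597e-01, 4.55829526e-05, 1.90202720e-01]), 'tcp_rot': array([[ 9.99997790e-01,  3.26010091e-05, -2.10198602e-03],
       [ 3.29627655e-05, -9.99999985e-01,  1.72067751e-04],
       [-2.10198038e-03, -1.72136658e-04, -9.99997776e-01]]), 'contact_force': array([-0.35975865, -0.01847836,  0.78384653]), 'torque': array([0.0156037 , 0.00402622, 0.01458946]), 'finger_gap': 1.0004744444183225}
scene [[433.2954833    0.         317.62886652]
 [  0.         433.2954833  232.85371093]
 [  0.           0.           1.        ]] [[ 0.77428221 -0.6325544  -0.0190259  -0.45562885]
 [-0.35218666 -0.40572816 -0.84341521  0.21628988]
 [ 0.52578666  0.65974206 -0.53692532  0.86880824]
 [ 0.          0.          0.          1.        ]]
side [[516.05244396   0.         316.97721634]
 [  0.         516.05244396 241.30957823]
 [  0.           0.           1.        ]] [[ 0.99973683  0.01602653 -0.01641404 -0.53304276]
 [-0.00598967 -0.50832832 -0.86114252  0.02243637]
 [-0.02214484  0.86101421 -0.50809855  1.19374657]
 [ 0.          0.          0.          1.        ]]
```

View pics/scene0.png

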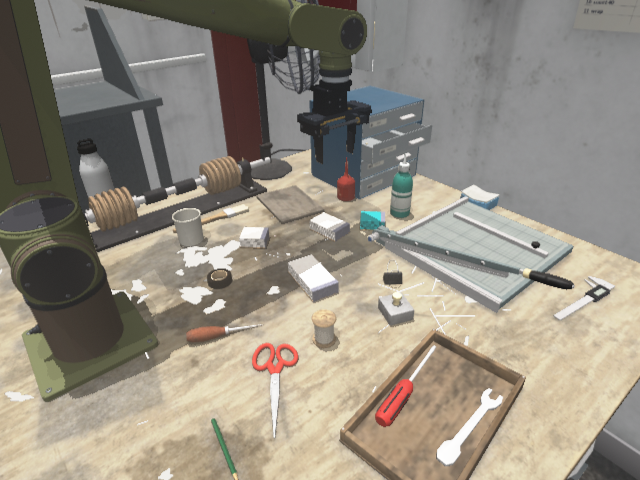

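View pics/side0.png

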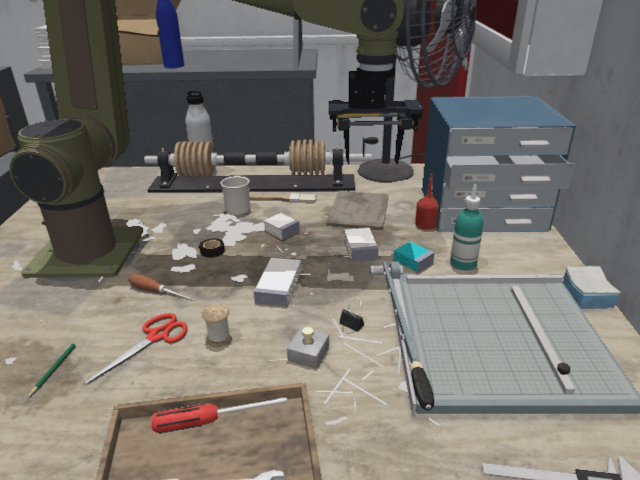

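The scene view (pixels) shows:
- **Pads:** large at (313,277), medium at (329,225), small at (254,236).
- **Look-alike:** the turquoise pad at (372,218), which I leave alone. The blue-white block at (480,197) isn't a pad either.
- **Weight:** the one with the knob, at (397,306).
- **Board:** (289,204). It could be confused with the tray or the cutter mat.
- **Bystanders:** pot (187,227), spool (323,327), clip (393,278).

Next I measure these from both views.

```bash
cat > h.py <<'E'
import numpy as np,cv2
def cloud(d):
    Z=d["depth"];v,u=np.indices(Z.shape);K=d["K"]
    P=np.stack([(u-K[0,2])/K[0,0]*Z,(v-K[1,2])/K[1,1]*Z,Z],-1)
    V=d["view"];W=(P-V[:3,3])@V[:3,:3];W[Z==0]=np.nan;return W
def rect(p):
    (c,s,a)=cv2.minAreaRect((p[:,:2]*1000).astype(np.float32));
    if s[0]>s[1]: s=s[::-1];a+=90   # a: now short side direction+... s=(short,long)
    return np.round(c,1),np.round(s,1),round(((a+90)%180)-90,1)  # angle of short axis
def comp(W,mask,seed):
    n,l=cv2.connectedComponents(mask.astype(np.uint8),connectivity=4)
    y,x=seed[1],seed[0];L=l[y-4:y+5,x-4:x+5];L=L[L>0]
    return l==np.bincount(L).argmax() if len(L) else np.zeros_like(mask)
E
python3 - <<'E'
from h import *
S={"scene":dict(L=(313,275),M=(329,222),S=(254,232),W=(397,303),T=(372,215),spool=(323,315),clip=(393,274),pot=(187,220)),
"side":dict(L=(280,275),M=(361,238),S=(281,223),W=(310,343),T=(413,250),spool=(215,312),clip=(351,317),pot=(236,185))}
for n in S:
    d=np.load(n+"0.npz");W=cloud(d);z=W[...,2]
    flat=W[(abs(z)<.02)&(abs(W[...,1])<.3)&(W[...,0]>.4)&(W[...,0]<.9)];print(n,"table z med",np.median(flat[:,2]))
    for k,s in S[n].items():
        m=comp(W,(z>.008)&(z<.12),s);p=W[m];p=p[p[:,2]>.004]
        zt=np.percentile(p[:,2],90);t=p[abs(p[:,2]-(.030 if k in"LMSW" else zt))<.004]
        print(k,len(p),"zmax",p[:,2].max().round(4),"p90",zt.round(4),"top",len(t),rect(t) if len(t)>3 else"", "med z",np.median(t[:,2]).round(4))
    px=(289,204) if n=="scene" else (360,210)
    img=d["pixels"].astype(int);c=img[px[1]-5:px[1]+5,px[0]-5:px[0]+5].reshape(-1,3).mean(0)
    m=comp(W,(z>.0045)&(z<.014),px);print("board",c,m.sum(),rect(W[m]),np.median(z[m]))
E
```

```text
scene table z med 0.001063976242449019
L 1316 zmax 0.0337 p90 0.0317 top 1010 (array([ 454.5, -143.2]), array([ 66.3, 129.4]), -10.2) med z 0.0305
M 663 zmax 0.034 p90 0.0316 top 443 (array([629.1,   1.4]), array([62.9, 98.3]), 8.1) med z 0.0304
S 497 zmax 0.0336 p90 0.0318 top 325 (array([443.1,  88.2]), array([60. , 67.1]), 45.9) med z 0.0305
W 792 zmax 0.0554 p90 0.0358 top 463 (array([ 520., -341.]), array([56.1, 60.9]), -20.2) med z 0.0303
T 23985 zmax 0.12 p90 0.1002 top 1072 (array([ 963.3, -114.4]), array([527.4, 806. ]), -8.8) med z 0.1
spool 654 zmax 0.0629 p90 0.0614 top 343 (array([ 358.5, -301. ]), array([44.6, 44.7]), 11.3) med z 0.0605
clip 177 zmax 0.0406 p90 0.0255 top 51 (array([ 597. , -262.5]), array([13.8, 38.8]), 39.0) med z 0.0241
pot 7771 zmax 0.1199 p90 0.1019 top 545 (array([383.4, 359.3]), array([ 92.4, 552.2]), -89.8) med z 0.1012
board [167.63 155.24 139.75] 3584 (array([410.4, 291. ]), array([293.1, 622.4]), 79.1) 0.011175098393868757
side table z med -8.513876460220686e-05
L 1530 zmax 0.0326 p90 0.0304 top 1178 (array([ 455. , -145.7]), array([ 67.3, 12
[... 161 characters left out ...]
327 (array([444.8,  86.6]), array([61.4, 70.2]), 47.7) med z 0.029
W 1167 zmax 0.0547 p90 0.037 top 700 (array([ 523. , -343.1]), array([55.1, 63.1]), -22.5) med z 0.0294
T 30318 zmax 0.12 p90 0.0394 top 2453 (array([ 910.2, -194.4]), array([357. , 420.4]), 39.8) med z 0.0402
spool 803 zmax 0.062 p90 0.0601 top 375 (array([ 360.5, -303.1]), array([45.2, 46.1]), 73.2) med z 0.0592
clip 262 zmax 0.0473 p90 0.0269 top 44 (array([ 600.4, -263.1]), array([16.7, 40.6]), 58.9) med z 0.0242
pot 7512 zmax 0.12 p90 0.1024 top 458 (array([339.8, 385.3]), array([152.1, 518.2]), -90.0) med z 0.1016
board [144.65 135.19 124.13] 4305 (array([375.9, 300.2]), array([313. , 690.8]), 80.0) 0.009463480527375273
```

Run:
```python
from h import *
crops=[]
for n,px,o in(("scene",(289,204),.0011),("side",(360,210),0)):
    d=np.load(n+"0.npz");W=cloud(d);z=W[...,2]-o
    print(n,W[px[1],px[0]])
    box=(abs(W[...,0]-W[px[1],px[0],0])<.16)&(abs(W[...,1]-W[px[1],px[0],1])<.16)
    for lo in(.004,.005,.006):
        m=comp(W,box&(z>lo)&(z<.013),px);m=cv2.morphologyEx(m.astype(np.uint8),cv2.MORPH_OPEN,np.ones((3,3)))>0
        m=comp(W,m,px);print(lo,m.sum(),rect(W[m]),np.median(z[m]))
    im=d["pixels"][:,:,::-1].copy();c,_=cv2.findContours(m.astype(np.uint8),0,2);cv2.drawContours(im,c,-1,(0,0,255),1)
    x0,y0=(200,170) if n=="scene" else (230,170)
    crops.append(cv2.resize(im[y0:y0+100,x0:x0+200],None,fx=3.5,fy=2.9,interpolation=2))
cv2.imwrite("pics/b.png",np.vstack(crops))
```

```text
scene [0.62755007 0.18502211 0.00928421]
0.004 1491 (array([613.7, 222.4]), array([194.6, 234.6]), -10.0) 0.008624971676080683
0.005 1353 (array([636.4, 197.7]), array([141.4, 193.8]), -10.0) 0.00857710460956382
0.006 1296 (array([636.4, 198.1]), array([141. , 192.6]), -9.5) 0.00863042816784005
side [0.6414156  0.18094616 0.00855551]
0.004 1835 (array([637.6, 195.6]), array([140.5, 197.7]), -9.4) 0.008314068666362744
0.005 1823 (array([637.6, 195.6]), array([140.5, 197.7]), -9.4) 0.00832631784635205
0.006 1738 (array([637.3, 195.8]), array([139.5, 198.1]), -10.0) 0.008398122819561628
```

View pics/b.png

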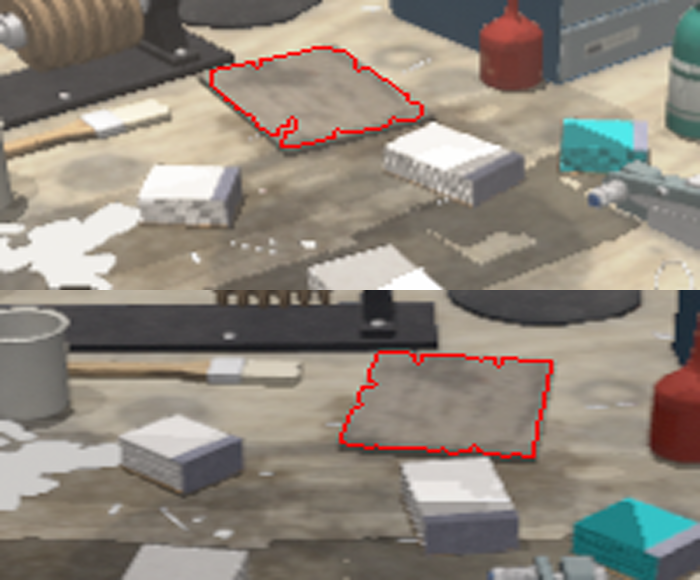

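In the crop, the board outline is clean (scene centre about (289,204)). The small and medium pads are white with a grey strip, and the turquoise block is clearly separate. Now I'll write a helper that turns a target pose into tool deltas.

```bash
cat > go.py <<'E'
import sys,numpy as np
from bench import bot
from scipy.spatial.transform import Rotation as R
# usage: go.py x y z yaw(deg, world, of tool x) in mm
s=bot.observe();p=np.array(s["position"])*1000;T=np.array(s["tcp_rot"])
print("t",round(s["clock"],2),"pos",p.round(1),"yaw",np.degrees(np.arctan2(T[1,0],T[0,0])).round(2),"tilt",T[:2,2].round(4),"gap",round(s["finger_gap"]*95,1),"F",np.round(s["contact_force"],1),"q6",s["qpos"][5].round(2))
a=list(map(float,sys.argv[1:]))
for i in range(0,len(a),4):
    x,y,z,w=a[i:i+4];c,k=np.cos(np.radians(w)),np.sin(np.radians(w))
    G=np.array([[c,k,0],[k,-c,0],[0,0,-1]])
    print("d(mm)",(T.T@(np.array([x,y,z])-p)).round(1),"rot",R.from_matrix(T.T@G).as_rotvec(degrees=True).round(2))
E
python3 go.py 454.8 -144.5 120 -9.8
python3 - <<'E'
from h import *
for n,ps in(("scene",dict(T=(372,215),pot=(187,213),hinge=(374,236))),("side",dict(T=(413,250),pot=(236,185),hinge=(380,270)))):
    W=cloud(np.load(n+"0.npz"))
    for k,(x,y) in ps.items(): print(n,k,W[y,x].round(3))
E
```

```text
t 0.1 pos [649.4   0.  190.3] yaw 0.0 tilt [-0.0018  0.0002] gap 94.9 F [-0.8 -0.1  0.7] q6 -0.08
d(mm) [-194.5  144.5   70.7] rot [-0.    0.11  9.8 ]
scene T [ 0.741 -0.053  0.032]
scene pot [0.332 0.241 0.065]
scene hinge [ 0.65  -0.149  0.048]
side T [ 0.742 -0.053  0.03 ]
side pot [0.315 0.244 0.054]
side hinge [ 0.661 -0.154  0.046]
```

Request:
step_arm(
  deltas=[
    {"dx":-0.1945,"dy":0.1445,"dz":0.05,"rz":9.8},
    {"dx":-0.1945,"dy":0.1445,"dz":0.05,"rz":9.8},
    {"dx":-0.1945,"dy":0.1445,"dz":0.05,"rz":9.8},
    {"dx":-0.1945,"dy":0.1445,"dz":0.05,"rz":9.8},
    {"dx":-0.1945,"dy":0.1445,"dz":0.05,"rz":9.8},
    {"dx":-0.1945,"dy":0.1445,"dz":0.05,"rz":9.8},
    {"dx":-0.1945,"dy":0.1445,"dz":0.05,"rz":9.8},
    {"dx":-0.1945,"dy":0.1445,"dz":0.05,"rz":9.8},
  ],
  gripper=0,
  force=25,
)

```text
invalid input
```

```bash
python3 go.py 454.8 -144.5 16 -9.8
python3 - <<'E'
from bench import bot
import cv2,numpy as np
d=bot.get_image("wrist");np.savez("wrist1.npz",**d);cv2.imwrite("pics/w1.png",d["pixels"][:,:,::-1]);print(d["K"],d["view"])
E
```

```text
t 0.1 pos [649.4   0.  190.3] yaw 0.0 tilt [-0.0018  0.0002] gap 94.9 F [-0.8 -0.1  0.7] q6 -0.08
d(mm) [-194.3  144.6  174.7] rot [-0.    0.11  9.8 ]
[[371.64829954   0.         317.53781788]
 [  0.         371.64829954 239.77783616]
 [  0.           0.           1.        ]] [[ 9.99999996e-01 -9.43233565e-05  3.81762704e-06 -6.50273784e-01]
 [-9.24290670e-05 -9.70092654e-01  2.42734903e-01 -2.63425417e-02]
 [-1.91921188e-05 -2.42734902e-01 -9.70092659e-01  3.88502290e-01]
 [ 0.00000000e+00  0.00000000e+00  0.00000000e+00  1.00000000e+00]]
```

View pics/w1.png

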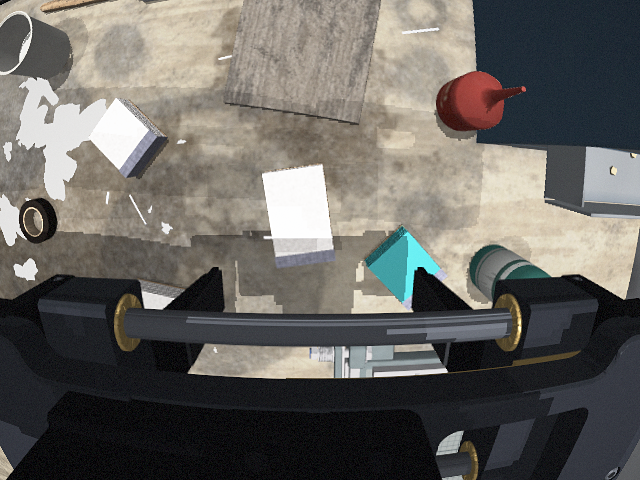

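The wrist view shows the medium pad at (300,215), the board at (300,55), the small pad at (127,137) and turquoise at (405,262). That agrees with the measurements. The move was refused, so I'll retry with every key given.

Request:
step_arm(
  deltas=[
    {"dx":-0.1945,"dy":0.1445,"dz":0.05,"rx":0,"ry":0,"rz":9.8},
    {"dx":-0.1945,"dy":0.1445,"dz":0.05,"rx":0,"ry":0,"rz":9.8},
    {"dx":-0.1945,"dy":0.1445,"dz":0.05,"rx":0,"ry":0,"rz":9.8},
    {"dx":-0.1945,"dy":0.1445,"dz":0.05,"rx":0,"ry":0,"rz":9.8},
    {"dx":-0.1945,"dy":0.1445,"dz":0.05,"rx":0,"ry":0,"rz":9.8},
    {"dx":-0.1945,"dy":0.1445,"dz":0.05,"rx":0,"ry":0,"rz":9.8},
    {"dx":-0.1945,"dy":0.1445,"dz":0.05,"rx":0,"ry":0,"rz":9.8},
  ],
  gripper=0,
  force=25,
)

```text
clock: 0.85
position: [0.4549, -0.1449, 0.1412]
tcp_rot: [[0.985, -0.172, 0.0], [-0.172, -0.985, 0.0], [0.0, -0.0, -1.0]]
contact_force: [0.5, 0.4, 0.3]
finger_gap: 0.996
```

```bash
python3 go.py 454.8 -144.5 16 -9.8
cat >> h.py <<'E'
def wcloud(d):
    Z=d["depth"].astype(float);v,u=np.indices(Z.shape);K=d["K"]
    X=(u-K[0,2])/K[0,0];Y=(v-K[1,2])/K[1,1];r=np.hypot(X,Y)+1e-9;t=np.tan(r)/r
    P=np.stack([X*t*Z,Y*t*Z,Z],-1);V=d["view"];W=(P-V[:3,3])@V[:3,:3];W[(Z==0)|(r>1.2)]=np.nan;return W
def box(W,c,rad,lo,hi,op=3):
    m=(np.hypot(W[...,0]-c[0]/1e3,W[...,1]-c[1]/1e3)<rad/1e3)&(W[...,2]>lo/1e3)&(W[...,2]<hi/1e3)
    n,l,st,_=cv2.connectedComponentsWithStats(cv2.morphologyEx(m.astype(np.uint8),cv2.MORPH_OPEN,np.ones((op,op))))
    m=l==1+st[1:,4].argmax();p=W[m];return m.sum(),rect(p),(np.median(p[:,2])*1e3).round(1)
E
python3 - <<'E'
from h import *
W=wcloud(np.load("wrist1.npz"))
print("M",box(W,(630,0),75,25,36));print("S",box(W,(444,87),65,25,36));print("B",box(W,(637,197),130,5,14))
E
```

```text
t 0.85 pos [ 454.9 -144.9  141.2] yaw -9.92 tilt [0.0002 0.0004] gap 94.6 F [0.5 0.4 0.3] q6 -0.25
d(mm) [-1.000e-01 -3.000e-01  1.252e+02] rot [-0.02 -0.01 -0.12]
M (np.int64(5749), (array([632. ,   2.5]), array([59.8, 96.3]), 8.4), np.float64(29.6))
S (np.int64(2857), (array([445.5,  89.7]), array([56.7, 68.8]), 46.1), np.float64(29.2))
B (np.int64(15587), (array([634.2, 174.1]), array([137.2, 140.8]), 80.3), np.float64(8.6))
```

Request:
step_arm(
  deltas=[
    {"dx":0,"dy":0,"dz":0.05,"rx":0,"ry":0,"rz":0},
    {"dx":0,"dy":0,"dz":0.09,"rx":0,"ry":0,"rz":0},
    {"dx":0,"dy":0,"dz":0.115,"rx":0,"ry":0,"rz":0},
    {"dx":0,"dy":0,"dz":0.125,"rx":0,"ry":0,"rz":0},
    {"dx":0,"dy":0,"dz":0.125,"rx":0,"ry":0,"rz":0},
  ],
)

```text
clock: 1.35
position: [0.4555, -0.1436, 0.0155]
tcp_rot: [[0.986, -0.169, -0.002], [-0.169, -0.986, 0.001], [-0.002, -0.001, -1.0]]
contact_force: [-0.2, 0.8, 0.1]
finger_gap: 1.001
```

Request:
step_arm(
  deltas=[
    {"dx":0,"dy":0,"dz":0,"rx":0,"ry":0,"rz":0},
    {"dx":0,"dy":0,"dz":0,"rx":0,"ry":0,"rz":0},
    {"dx":0,"dy":0,"dz":0,"rx":0,"ry":0,"rz":0},
    {"dx":0,"dy":0,"dz":0,"rx":0,"ry":0,"rz":0},
    {"dx":0,"dy":0,"dz":0,"rx":0,"ry":0,"rz":0},
    {"dx":0,"dy":0,"dz":0,"rx":0,"ry":0,"rz":0},
    {"dx":0,"dy":0,"dz":0,"rx":0,"ry":0,"rz":0},
    {"dx":0,"dy":0,"dz":0,"rx":0,"ry":0,"rz":0},
  ],
  gripper=130,
  force=25,
)

```text
clock: 2.15
position: [0.4554, -0.1445, 0.0164]
tcp_rot: [[0.985, -0.17, -0.0], [-0.17, -0.985, 0.0], [-0.0, -0.0, -1.0]]
contact_force: [-0.4, 0.7, -0.8]
finger_gap: 0.493
```

```bash
python3 go.py 636.9 197 120 -9.8
python3 - <<'E'
from h import *
from bench import bot
d=bot.get_image("side");W=cloud(d);print("side L",box(W,(455,-145),95,26,33.5,2))
d=bot.get_image("scene");W=cloud(d);print("scene L",box(W,(455,-145),95,27,34.5,2))
E
```

```text
t 2.15 pos [ 455.4 -144.5   16.4] yaw -9.8 tilt [-0.0001  0.    ] gap 46.8 F [-0.4  0.7 -0.8] q6 -0.25
d(mm) [ 120.7 -367.4 -103.6] rot [-0.    0.01 -0.  ]
side L (np.int64(1062), (array([ 481.3, -139.1]), array([ 59.9, 172. ]), -28.8), np.float64(nan))
scene L (np.int64(875), (array([ 454.5, -145.4]), array([ 66.9, 124.5]), -10.0), np.float64(nan))
```

Run:
```python
from bench import bot
import cv2,numpy as np
d=bot.get_image("side");a=d["pixels"][180:340,180:420,::-1]
e=bot.get_image("scene")["pixels"][190:350,210:450,::-1]
cv2.imwrite("pics/g1.png",np.hstack([cv2.resize(x,(400,267),interpolation=2) for x in(a,e)]))
```

```text
(no output)
```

View pics/g1.png

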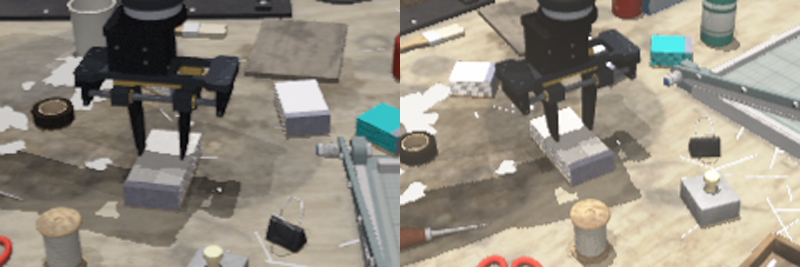

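Run:
```python
from bench import bot
from h import *
for n in("side","scene"):
    d=bot.get_image(n);W=cloud(d);m=(d["pixels"].max(-1)<70)&(np.hypot(W[...,0]-.455,W[...,1]+.145)<.07)&(W[...,2]<.1)&(W[...,2]>.01)
    p=W[m]
    for zz in(.02,.03,.04,.06,.08):
        q=p[abs(p[:,2]-zz)<.005]
        if len(q): print(n,zz,len(q),"x",q[:,0].min().round(3),q[:,0].max().round(3),"y",q[:,1].min().round(3),q[:,1].max().round(3))
d=bot.get_image("wrist");cv2.imwrite("pics/w2.png",d["pixels"][:,:,::-1])
print(bot.observe()["finger_gap"],bot.observe()["clock"])
```

```text
side 0.04 15 x 0.429 0.482 y -0.163 -0.137
side 0.06 48 x 0.425 0.487 y -0.164 -0.134
side 0.08 55 x 0.423 0.49 y -0.165 -0.133
scene 0.04 12 x 0.425 0.479 y -0.158 -0.138
scene 0.06 41 x 0.422 0.481 y -0.162 -0.137
scene 0.08 53 x 0.419 0.484 y -0.163 -0.132
0.488027816098816 2.5
```

View pics/w2.png

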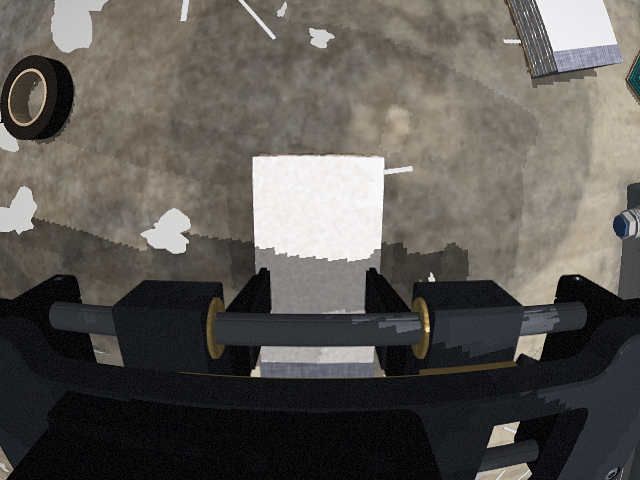

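Run:
```python
from bench import bot
from h import *
d=bot.get_image("wrist");W=wcloud(d)
for u,v in((318,200),(318,240),(200,200),(450,200),(265,275),(372,275),(262,290),(378,290)): print((u,v),W[v,u].round(4),d["pixels"][v,u])
print(d["view"])
s=bot.get_image("side");W=cloud(s);m=(s["pixels"].max(-1)<70)&(np.hypot(W[...,0]-.455,W[...,1]+.145)<.12)&(W[...,2]>.01)
z=W[m][:,2];print(np.histogram(z,np.arange(.02,.3,.02)))
q=bot.observe()["qpos"];print(q)
```

```text
(318, 200) [ 0.4639 -0.1016  0.0288] [247 247 247]
(318, 240) [ 0.4604 -0.1215  0.0287] [240 238 237]
(200, 200) [ 3.951e-01 -9.300e-02 -3.000e-04] [109  99  90]
(450, 200) [ 0.5408 -0.1181 -0.0008] [133 126 118]
(265, 275) [ 0.4339 -0.1295  0.0467] [22 20 23]
(372, 275) [ 0.4827 -0.1363  0.0513] [13  4 11]
(262, 290) [ 0.435  -0.1299  0.065 ] [21 18 22]
(378, 290) [ 0.4826 -0.1364  0.0694] [0 6 0]
[[ 0.98538949 -0.17030669  0.00178489 -0.47420464]
 [-0.16564806 -0.95589274  0.24254852 -0.04676462]
 [-0.03960147 -0.23930043 -0.97013763  0.20326268]
 [ 0.          0.          0.          1.        ]]
(array([   1,   72,  104,  126,   89,  461, 1060,  583,  384,  328,  304,
        364,  432]), array([0.02, 0.04, 0.06, 0.08, 0.1 , 0.12, 0.14, 0.16, 0.18, 0.2 , 0.22,
       0.24, 0.26, 0.28]))
[-4.19679183e-01 -7.85092935e-02  2.17118749e+00 -1.32629725e-06
  1.04897017e+00 -2.48631986e-01]
```

Run:
```python
from h import *
from bench import bot
for n in("side","scene"):
    for lab,s,c in(("start",np.load(n+"0.npz"),(.65,0,.1903)),("now",bot.get_image(n),(.4554,-.1445,.0164))):
        W=cloud(s);m=(s["pixels"].max(-1)<80)&(np.hypot(W[...,0]-c[0],W[...,1]-c[1])<.1)
        z=(W[m][:,2]-c[2])*1e3;h,e=np.histogram(z,np.arange(-20,140,10));print(n,lab,dict(zip(e[:-1],h)))
print({k:np.round(v,3) for k,v in bot.observe().items() if k in("finger_gap","position","contact_force")})
```

```text
side start {np.int64(-20): np.int64(0), np.int64(-10): np.int64(0), np.int64(0): np.int64(0), np.int64(10): np.int64(0), np.int64(20): np.int64(15), np.int64(30): np.int64(29), np.int64(40): np.int64(34), np.int64(50): np.int64(36), np.int64(60): np.int64(51), np.int64(70): np.int64(47), np.int64(80): np.int64(52), np.int64(90): np.int64(53), np.int64(100): np.int64(97), np.int64(110): np.int64(437), np.int64(120): np.int64(220)}
side now {np.int64(-20): np.int64(382), np.int64(-10): np.int64(0), np.int64(0): np.int64(0), np.int64(10): np.int64(0), np.int64(20): np.int64(23), np.int64(30): np.int64(38), np.int64(40): np.int64(52), np.int64(50): np.int64(48), np.int64(60): np.int64(60), np.int64(70): np.int64(70), np.int64(80): np.int64(53), np.int64(90): np.int64(31), np.int64(100): np.int64(141), np.int64(110): np.int64(330), np.int64(120): np.int64(248)}
scene start {np.int64(-20): np.int64(0), np.int64(-10): np.int64(0), np.int64(0): np.int64(0), np.int64(10): np.int64(0), np.int64(20): np.int64(33), np.int64(30): np.int64(47), np.int64(40): np.int64(59), np.int64(50): np.int64(62), np.int64(60): np.int64(62), np.int64(70): np.int64(68), np.int64(80): np.int64(72), np.int64(90): np.int64(40), np.int64(100): np.int64(128), np.int64(110): np.int64(293), np.int64(120): np.int64(209)}
scene now {np.int64(-20): np.int64(12), np.int64(-10): np.int64(0), np.int64(0): np.int64(0), np.int64(10): np.int64(0), np.int64(20): np.int64(15), np.int64(30): np.int64(32), np.int64(40): np.int64(44), np.int64(50): np.int64(47), np.int64(60): np.int64(55), np.int64(70): np.int64(63), np.int64(80): np.int64(48), np.int64(90): np.int64(23), np.int64(100): np.int64(117), np.int64(110): np.int64(209), np.int64(120): np.int64(209)}
{'position': array([ 0.455, -0.145,  0.016]), 'contact_force': array([-0.226,  0.378,  0.79 ]), 'finger_gap': np.float64(0.492)}
```

The reported TCP doesn't match the real fingers. Both cameras put the fingertips about 22–25 mm above it, where the text says 11 mm below. The pad wasn't touched, because the jaws closed just above it. I'll measure that offset exactly.

Run:
```python
from h import *
for n in("side","scene"):
    s=np.load(n+"0.npz");c=np.array((.6493,0,.1903))
    W=cloud(s);m=(s["pixels"].max(-1)<80)&(np.hypot(W[...,0]-c[0],W[...,1]-c[1])<.08);p=(W[m]-c)*1e3
    p=p[(p[:,2]<95)&(p[:,2]>0)]
    for sg in(-1,1):
        q=p[p[:,0]*sg>0];print(n,sg,"lowest z",np.sort(q[:,2])[:6].round(1))
        for a,b in((25,50),(50,80)):
            r=q[(q[:,2]>a)&(q[:,2]<b)];print("  z",a,b,"x",np.percentile(r[:,0],[3,50,97]).round(1),"y",np.percentile(r[:,1],[3,50,97]).round(1))
```

```text
side -1 lowest z [25.1 27.8 30.  30.  31.9 32.4]
  z 25 50 x [-53.  -50.7 -48.6] y [-15.2 -11.8  -7.8]
  z 50 80 x [-55.4 -51.4 -49. ] y [-16.5 -13.2  -9.9]
side 1 lowest z [23.5 24.  25.1 25.1 25.5 25.6]
  z 25 50 x [47.4 50.3 54.5] y [-15.4 -12.7   5.7]
  z 50 80 x [47.3 51.8 57.5] y [-16.  -12.7  -7. ]
scene -1 lowest z [23.4 24.  24.5 24.7 25.2 25.2]
  z 25 50 x [-57.3 -54.3 -49.8] y [-13.6  -4.6  10.6]
  z 50 80 x [-61.2 -57.3 -50. ] y [-13.7  -7.4   8.9]
scene 1 lowest z [23.9 24.  24.2 24.6 25.5 25.6]
  z 25 50 x [45.1 48.1 52.4] y [-13.4  -3.7  11.3]
  z 50 80 x [45.1 48.3 57. ] y [-13.3  -6.5   8.2]
```

Request:
step_arm(
  deltas=[
    {"dx":0,"dy":0,"dz":-0.02,"rx":0,"ry":0,"rz":0},
    {"dx":0,"dy":0,"dz":-0.02,"rx":0,"ry":0,"rz":0},
    {"dx":0,"dy":0,"dz":-0.02,"rx":0,"ry":0,"rz":0},
    {"dx":0,"dy":0,"dz":-0.02,"rx":0,"ry":0,"rz":0},
    {"dx":0,"dy":0,"dz":-0.02,"rx":0,"ry":0,"rz":0},
    {"dx":0,"dy":0,"dz":-0.02,"rx":0,"ry":0,"rz":0},
    {"dx":0,"dy":0,"dz":-0.02,"rx":0,"ry":0,"rz":0},
    {"dx":0,"dy":0,"dz":-0.02,"rx":0,"ry":0,"rz":0},
  ],
  gripper=0,
)

```text
clock: 3.5
position: [0.4554, -0.1445, 0.0362]
tcp_rot: [[0.985, -0.17, -0.0], [-0.17, -0.985, 0.0], [-0.0, -0.0, -1.0]]
contact_force: [-0.5, -1.1, -0.6]
finger_gap: 0.995
```

Request:
step_arm(
  deltas=[
    {"dx":0,"dy":0,"dz":0.025,"rx":0,"ry":0,"rz":0},
    {"dx":0,"dy":0,"dz":0.04,"rx":0,"ry":0,"rz":0},
    {"dx":0,"dy":0,"dz":0.053,"rx":0,"ry":0,"rz":0},
    {"dx":0,"dy":0,"dz":0.053,"rx":0,"ry":0,"rz":0},
  ],
)

```text
clock: 3.9
position: [0.4538, -0.1438, -0.0185]
tcp_rot: [[0.985, -0.17, -0.004], [-0.17, -0.985, 0.002], [-0.004, -0.001, -1.0]]
contact_force: [-0.3, 0.5, 0.0]
finger_gap: 0.997
```

Request:
step_arm(
  deltas=[
    {"dx":0,"dy":0,"dz":0,"rx":0,"ry":0,"rz":0},
    {"dx":0,"dy":0,"dz":0,"rx":0,"ry":0,"rz":0},
    {"dx":0,"dy":0,"dz":0,"rx":0,"ry":0,"rz":0},
    {"dx":0,"dy":0,"dz":0,"rx":0,"ry":0,"rz":0},
    {"dx":0,"dy":0,"dz":0,"rx":0,"ry":0,"rz":0},
    {"dx":0,"dy":0,"dz":0,"rx":0,"ry":0,"rz":0},
    {"dx":0,"dy":0,"dz":0,"rx":0,"ry":0,"rz":0},
  ],
  gripper=150,
  force=25,
)

```text
clock: 4.6
position: [0.4559, -0.1447, -0.0159]
tcp_rot: [[0.985, -0.17, 0.001], [-0.17, -0.985, -0.0], [0.001, 0.0, -1.0]]
contact_force: [-1.3, 0.4, 5.2]
finger_gap: 0.693
```

Request:
step_arm(
  deltas=[
    {"dx":0,"dy":0,"dz":-0.03,"rx":0,"ry":0,"rz":0},
    {"dx":0,"dy":0,"dz":-0.07,"rx":0,"ry":0,"rz":0},
    {"dx":0,"dy":0,"dz":-0.08,"rx":0,"ry":0,"rz":0},
    {"dx":0,"dy":0,"dz":-0.08,"rx":0,"ry":0,"rz":0},
  ],
)

```text
clock: 5.0
position: [0.4568, -0.1451, 0.0649]
tcp_rot: [[0.985, -0.17, 0.004], [-0.17, -0.985, -0.002], [0.004, 0.001, -1.0]]
contact_force: [-0.1, -0.5, -2.7]
finger_gap: 0.692
```

```bash
python3 go.py 636.9 197 62 -9.8
python3 - <<'E'
from h import *
from bench import bot
d=bot.get_image("wrist");np.savez("wl.npz",**d);W=wcloud(d)
v,u=np.indices(W.shape[:2]);print("wrist L",box(np.where((v<265)[...,None],W,np.nan),(455,-145),95,92,115))
for n in("side","scene"):
  d=bot.get_image(n);W=cloud(d);print(n,[ (np.isfinite(W[...,2])&(np.hypot(W[...,0]-.455,W[...,1]+.145)<.08)&(d["pixels"].min(-1)>170)&(abs(W[...,2]-z)<.005)).sum() for z in(.03,.1,.11)])
E
```

```text
t 5.0 pos [ 456.8 -145.1   64.9] yaw -9.8 tilt [ 0.0036 -0.0015] gap 65.7 F [-0.1 -0.5 -2.7] q6 -0.25
d(mm) [ 119.3 -367.7    3. ] rot [ 0.05 -0.22  0.  ]
wrist L (np.int64(16961), (array([ 464.9, -102.3]), array([45.1, 65. ]), 80.0), np.float64(110.3))
side [np.int64(0), np.int64(0), np.int64(272)]
scene [np.int64(0), np.int64(2), np.int64(396)]
```

Request:
step_arm(
  deltas=[
    {"dx":0.04,"dy":-0.12,"dz":0,"rx":0,"ry":0,"rz":0},
    {"dx":0.08,"dy":-0.24,"dz":0,"rx":0,"ry":0,"rz":0},
    {"dx":0.12,"dy":-0.3675,"dz":0,"rx":0,"ry":0,"rz":0},
    {"dx":0.12,"dy":-0.3675,"dz":0,"rx":0,"ry":0,"rz":0},
    {"dx":0.12,"dy":-0.3675,"dz":0,"rx":0,"ry":0,"rz":0},
    {"dx":0.12,"dy":-0.3675,"dz":0,"rx":0,"ry":0,"rz":0},
    {"dx":0.12,"dy":-0.3675,"dz":0,"rx":0,"ry":0,"rz":0},
    {"dx":0.12,"dy":-0.3675,"dz":0,"rx":0,"ry":0,"rz":0},
  ],
)

```text
clock: 5.95
position: [0.6355, 0.1997, 0.0602]
tcp_rot: [[0.986, -0.169, -0.004], [-0.169, -0.986, -0.001], [-0.004, 0.001, -1.0]]
contact_force: [1.1, 0.1, -2.0]
finger_gap: 0.689
```

Request:
step_arm(
  deltas=[
    {"dx":0,"dy":0,"dz":0,"rx":0,"ry":0,"rz":0},
    {"dx":0,"dy":0,"dz":0,"rx":0,"ry":0,"rz":0},
    {"dx":0,"dy":0,"dz":0,"rx":0,"ry":0,"rz":0},
  ],
)

```text
clock: 6.25
position: [0.6347, 0.196, 0.0613]
tcp_rot: [[0.985, -0.171, -0.004], [-0.171, -0.985, -0.001], [-0.003, 0.002, -1.0]]
contact_force: [0.5, -1.0, -2.6]
finger_gap: 0.687
```

```bash
python3 go.py 637.7 196.6 -6.5 -9.8
python3 - <<'E'
from h import *
from bench import bot
v,u=np.indices((480,640))
d=bot.get_image("wrist");cv2.imwrite("pics/w3.png",d["pixels"][:,:,::-1]);W=np.where((v<255)[...,None],wcloud(d),np.nan)
print("pad",box(W,(637,197),100,100,125));print("board",box(W,(637,197),130,5,14))
E
```

```text
t 6.25 pos [634.7 196.   61.3] yaw -9.84 tilt [-0.0036 -0.0011] gap 65.3 F [ 0.5 -1.  -2.6] q6 0.39
d(mm) [ 3.1 -1.2 67.8] rot [ 0.1   0.19 -0.04]
pad (np.int64(15346), (array([643.4, 240.8]), array([40.6, 64.8]), 80.1), np.float64(106.7))
board (np.int64(15138), (array([646.3, 243.1]), array([103.3, 140.4]), 80.2), np.float64(8.7))
```

View pics/w3.png

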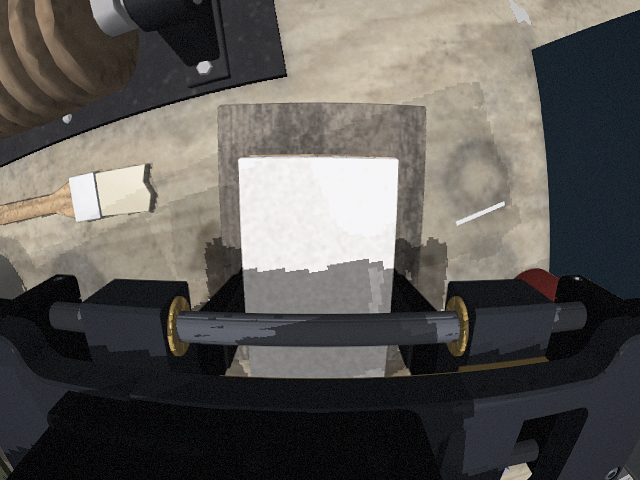

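The wrist view shows the pad's far edge at row 157 and the board's at row 103, with their sides parallel. The pad needs to shift by about (+2.8, +1.3) mm.

Request:
step_arm(
  deltas=[
    {"dx":0.0027,"dy":-0.0019,"dz":0.02,"rx":0,"ry":0.2,"rz":0},
    {"dx":0.0027,"dy":-0.0019,"dz":0.045,"rx":0,"ry":0.2,"rz":0},
    {"dx":0.0027,"dy":-0.0019,"dz":0.06,"rx":0,"ry":0.2,"rz":0},
    {"dx":0.0027,"dy":-0.0019,"dz":0.066,"rx":0,"ry":0.2,"rz":0},
    {"dx":0.0027,"dy":-0.0019,"dz":0.066,"rx":0,"ry":0.2,"rz":0},
  ],
)

```text
clock: 6.8
position: [0.6383, 0.1978, -0.0037]
tcp_rot: [[0.985, -0.171, 0.001], [-0.171, -0.985, -0.001], [0.001, 0.001, -1.0]]
contact_force: [0.2, -0.1, -1.5]
finger_gap: 0.694
```

```bash
python3 go.py 637.6 197.3 -6.7 -9.8
```

```text
t 6.8 pos [638.3 197.8  -3.7] yaw -9.85 tilt [ 0.0012 -0.0011] gap 65.9 F [ 0.2 -0.1 -1.5] q6 0.39
d(mm) [-0.6  0.6  3. ] rot [ 0.05 -0.08 -0.05]
```

Request:
step_arm(
  deltas=[
    {"dx":-0.0006,"dy":0.0004,"dz":0.0015,"rx":0,"ry":0,"rz":0},
    {"dx":-0.0006,"dy":0.0004,"dz":0.003,"rx":0,"ry":0,"rz":0},
    {"dx":-0.0006,"dy":0.0004,"dz":0.003,"rx":0,"ry":0,"rz":0},
  ],
)

```text
clock: 7.1
position: [0.6392, 0.1985, -0.0046]
tcp_rot: [[0.985, -0.17, 0.005], [-0.17, -0.985, -0.0], [0.005, -0.001, -1.0]]
contact_force: [0.4, 0.2, -2.1]
finger_gap: 0.689
```

Request:
step_arm(
  deltas=[
    {"dx":0,"dy":0,"dz":0,"rx":0,"ry":0,"rz":0},
    {"dx":0,"dy":0,"dz":0,"rx":0,"ry":0,"rz":0},
    {"dx":0,"dy":0,"dz":0,"rx":0,"ry":0,"rz":0},
    {"dx":0,"dy":0,"dz":0,"rx":0,"ry":0,"rz":0},
  ],
  gripper=20,
)

```text
clock: 7.5
position: [0.6389, 0.1984, -0.0051]
tcp_rot: [[0.985, -0.17, 0.004], [-0.17, -0.985, -0.0], [0.004, -0.0, -1.0]]
contact_force: [-0.2, 0.3, 0.8]
finger_gap: 0.911
```

Request:
step_arm(
  deltas=[
    {"dx":0,"dy":0,"dz":-0.04,"rx":0,"ry":0,"rz":0},
    {"dx":0,"dy":0,"dz":-0.08,"rx":0,"ry":0,"rz":0},
    {"dx":0,"dy":0.05,"dz":-0.09,"rx":0,"ry":0,"rz":0},
    {"dx":0,"dy":0.1,"dz":-0.09,"rx":0,"ry":0,"rz":0},
    {"dx":0,"dy":0.1,"dz":-0.09,"rx":0,"ry":0,"rz":0},
    {"dx":0,"dy":0.1,"dz":-0.09,"rx":0,"ry":0,"rz":0},
  ],
)

```text
clock: 8.1
position: [0.6213, 0.0988, 0.0847]
tcp_rot: [[0.985, -0.172, 0.004], [-0.172, -0.985, -0.0], [0.004, -0.0, -1.0]]
contact_force: [-0.8, 0.5, -0.2]
finger_gap: 0.922
```

```bash
cat > chk.py <<'E'
import sys
from h import *
from bench import bot
def frame(r,L): return r
def run(items,wz=300,tag=None):
    v,u=np.indices((480,640))
    for n in("side","scene","wrist"):
        d=bot.get_image(n);W=cloud(d) if n!="wrist" else np.where((v<wz)[...,None],wcloud(d),np.nan)
        if tag: cv2.imwrite(f"pics/{tag}_{n}.png",d["pixels"][:,:,::-1])
        for k,c,r,lo,hi in items:
            try: print(n,k,*box(W,c,r,lo,hi,2 if n!="wrist" else 3))
            except Exception as e: print(n,k,"none")
E
python3 go.py 631 1.5 60 8.3; python3 -c "
from chk import *
run([('Ltop',(637,197),90,35,43),('board',(637,197),130,5.5,43),('M',(630,0),75,26,35)],tag='c1')"
```

```text
t 8.1 pos [621.3  98.8  84.7] yaw -9.93 tilt [ 0.0038 -0.0002] gap 87.6 F [-0.8  0.5 -0.2] q6 0.25
d(mm) [26.3 94.2 24.8] rot [ 1.000e-02 -2.200e-01 -1.823e+01]
side Ltop 545 (array([636.7, 169.1]), array([ 70.3, 178.8]), -5.6) nan
side board 1929 (array([nan, nan]), array([0., 0.]), 0.0) nan
side M 587 (array([635.3,  19.1]), array([ 72. , 139.1]), 7.8) nan
scene Ltop 408 (array([609.6, 193.7]), array([107.5, 134.1]), -63.3) nan
scene board 1485 (array([662. , 197.3]), array([140.4, 227. ]), -23.4) nan
scene M 431 (array([633.7,   6.1]), array([86.7, 97.5]), -65.3) nan
wrist Ltop 18631 (array([640.7, 201.1]), array([ 66.4, 125.8]), -10.4) 38.6
wrist board 44065 (array([637.9, 195.7]), array([140.6, 180.8]), -9.9) 9.5
wrist M none
```

```bash
sed -i 's/    n,l,st,_=cv2/    m\&=np.isfinite(W[...,2]);n,l,st,_=cv2/; s/m=l==1+st\[1:,4\].argmax()/m=(l==1+st[1:,4].argmax())\&np.isfinite(W[...,2])/' h.py; sed -i 's/2 if n!="wrist" else 3/3/' chk.py
```

```text
(no output)
```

View pics/c1_wrist.png

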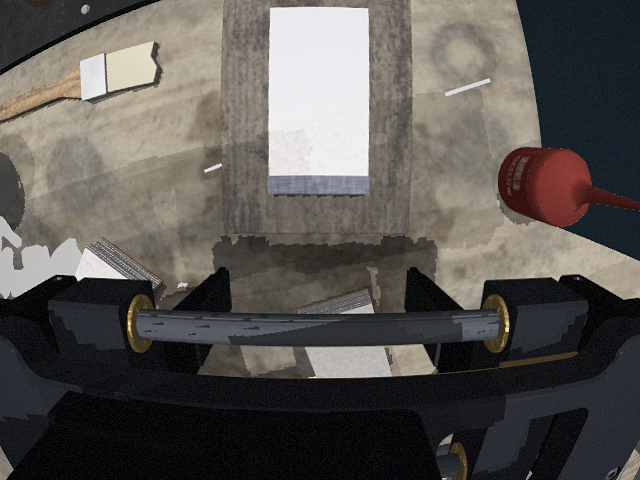

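The wrist view shows the large pad lying flat on the board with parallel sides, its grey strip at (318,185). It sits about 2 mm from the board's centre, which is good enough. Next is the medium pad.

Request:
step_arm(
  deltas=[
    {"dx":0.0263,"dy":0.0942,"dz":0.02,"rx":0,"ry":-0.2,"rz":-18.2},
    {"dx":0.0263,"dy":0.0942,"dz":0.02,"rx":0,"ry":-0.2,"rz":-18.2},
    {"dx":0.0263,"dy":0.0942,"dz":0.02,"rx":0,"ry":-0.2,"rz":-18.2},
    {"dx":0.0263,"dy":0.0942,"dz":0.06,"rx":0,"ry":-0.2,"rz":-18.2},
    {"dx":0.0263,"dy":0.0942,"dz":0.09,"rx":0,"ry":-0.2,"rz":-18.2},
    {"dx":0.0263,"dy":0.0942,"dz":0.1,"rx":0,"ry":-0.2,"rz":-18.2},
    {"dx":0.0263,"dy":0.0942,"dz":0.102,"rx":0,"ry":-0.2,"rz":-18.2},
    {"dx":0.0263,"dy":0.0942,"dz":0.102,"rx":0,"ry":-0.2,"rz":-18.2},
  ],
)

```text
clock: 9.05
position: [0.6324, 0.0031, -0.0167]
tcp_rot: [[0.989, 0.147, 0.001], [0.147, -0.989, -0.001], [0.001, 0.001, -1.0]]
contact_force: [0.2, -0.1, 0.5]
finger_gap: 0.922
```

Request:
step_arm(
  deltas=[
    {"dx":0,"dy":0,"dz":0,"rx":0,"ry":0,"rz":0},
    {"dx":0,"dy":0,"dz":0,"rx":0,"ry":0,"rz":0},
    {"dx":0,"dy":0,"dz":0,"rx":0,"ry":0,"rz":0},
    {"dx":0,"dy":0,"dz":0,"rx":0,"ry":0,"rz":0},
    {"dx":0,"dy":0,"dz":0,"rx":0,"ry":0,"rz":0},
    {"dx":0,"dy":0,"dz":0,"rx":0,"ry":0,"rz":0},
    {"dx":0,"dy":0,"dz":0,"rx":0,"ry":0,"rz":0},
  ],
  gripper=160,
  force=25,
)

```text
clock: 9.75
position: [0.6318, 0.0023, -0.0168]
tcp_rot: [[0.989, 0.146, 0.0], [0.146, -0.989, -0.001], [0.0, 0.001, -1.0]]
contact_force: [-1.6, 0.2, 5.4]
finger_gap: 0.628
```

```bash
python3 go.py 638 198 100 -9.8
```

```text
t 9.75 pos [631.8   2.3 -16.8] yaw 8.4 tilt [ 0.0003 -0.0007] gap 59.7 F [-1.6  0.2  5.4] q6 -0.23
d(mm) [  34.8 -192.6 -116.9] rot [ 0.04 -0.02 18.2 ]
```

Request:
step_arm(
  deltas=[
    {"dx":0,"dy":0,"dz":-0.04,"rx":0,"ry":0,"rz":0},
    {"dx":0,"dy":0,"dz":-0.09,"rx":0,"ry":0,"rz":0},
    {"dx":0.0348,"dy":-0.1926,"dz":-0.1,"rx":0,"ry":0,"rz":18.2},
    {"dx":0.0348,"dy":-0.1926,"dz":-0.1,"rx":0,"ry":0,"rz":18.2},
    {"dx":0.0348,"dy":-0.1926,"dz":-0.1,"rx":0,"ry":0,"rz":18.2},
    {"dx":0.0348,"dy":-0.1926,"dz":-0.1,"rx":0,"ry":0,"rz":18.2},
    {"dx":0.0348,"dy":-0.1926,"dz":-0.1,"rx":0,"ry":0,"rz":18.2},
    {"dx":0.0348,"dy":-0.1926,"dz":-0.1,"rx":0,"ry":0,"rz":18.2},
  ],
)

```text
clock: 10.55
position: [0.6371, 0.1992, 0.0813]
tcp_rot: [[0.986, -0.168, -0.001], [-0.168, -0.986, -0.001], [-0.001, 0.001, -1.0]]
contact_force: [0.2, 0.4, -2.1]
finger_gap: 0.631
```

Request:
step_arm(
  deltas=[
    {"dx":0,"dy":0,"dz":0,"rx":0,"ry":0,"rz":0},
    {"dx":0,"dy":0,"dz":0,"rx":0,"ry":0,"rz":0},
    {"dx":0,"dy":0,"dz":0,"rx":0,"ry":0,"rz":0},
  ],
)

```text
clock: 10.85
position: [0.6379, 0.1967, 0.0821]
tcp_rot: [[0.985, -0.172, -0.0], [-0.172, -0.985, -0.001], [-0.0, 0.001, -1.0]]
contact_force: [0.7, -0.2, -2.0]
finger_gap: 0.631
```

```bash
python3 go.py 638 198 23.5 -9.8
python3 - <<'E'
from h import *
from bench import bot
v,u=np.indices((480,640))
d=bot.get_image("wrist");cv2.imwrite("pics/w4.png",d["pixels"][:,:,::-1]);W=np.where((v<255)[...,None],wcloud(d),np.nan)
uu=np.array([.1705,.985])
for k,lo,hi,h in(("M",110,140,48),("L",34,44,63),("B",5,14,95)):
    n,(c,s,a),z=box(W,(638,200),130,lo,hi);
    w=dict(M=60,L=66,B=140)[k];ln=s[0] if abs(s[1]-w)<abs(s[0]-w) else s[1]
    print(k,n,c,s,a,z,"far-end centre est",(c+uu*(ln/2-h)).round(1))
E
```

```text
t 10.85 pos [637.9 196.7  82.1] yaw -9.91 tilt [-0.0004 -0.0007] gap 60.0 F [ 0.7 -0.2 -2. ] q6 0.39
d(mm) [-0.1 -1.3 58.6] rot [ 0.05  0.02 -0.11]
M 8271 [644.9 233.1] [22.8 58.5] 80.0 128.4 far-end centre est [638.7 197. ]
L 3993 [649.  250.3] [25.7 64.3] 80.1 38.6 far-end centre est [640.4 200.9]
B 14579 [645.9 240.4] [108.2 140.7] 79.8 8.7 far-end centre est [638.9 200.1]
```

Request:
step_arm(
  deltas=[
    {"dx":0.0006,"dy":-0.0038,"dz":0.02,"rx":0,"ry":0,"rz":0},
    {"dx":0.0006,"dy":-0.0038,"dz":0.04,"rx":0,"ry":0,"rz":0},
    {"dx":0.0006,"dy":-0.0038,"dz":0.05,"rx":0,"ry":0,"rz":0},
    {"dx":0.0006,"dy":-0.0038,"dz":0.057,"rx":0,"ry":0,"rz":0},
    {"dx":0.0006,"dy":-0.0038,"dz":0.057,"rx":0,"ry":0,"rz":0},
    {"dx":0.0006,"dy":-0.0038,"dz":0.057,"rx":0,"ry":0,"rz":0},
  ],
)

```text
clock: 11.5
position: [0.6397, 0.2017, 0.0262]
tcp_rot: [[0.985, -0.17, 0.001], [-0.17, -0.985, -0.0], [0.001, 0.0, -1.0]]
contact_force: [0.7, 0.3, -1.2]
finger_gap: 0.632
```

```bash
python3 go.py 639.1 200.3 22.3 -9.9
```

```text
t 11.5 pos [639.7 201.7  26.2] yaw -9.81 tilt [ 0.0011 -0.0003] gap 60.1 F [ 0.7  0.3 -1.2] q6 0.4
d(mm) [-0.3  1.5  3.9] rot [ 0.01 -0.06  0.09]
```

Request:
step_arm(
  deltas=[
    {"dx":-0.0003,"dy":0.0014,"dz":0.002,"rx":0,"ry":0,"rz":0},
    {"dx":-0.0003,"dy":0.0014,"dz":0.0038,"rx":0,"ry":0,"rz":0},
    {"dx":-0.0003,"dy":0.0014,"dz":0.0038,"rx":0,"ry":0,"rz":0},
    {"dx":-0.0003,"dy":0.0014,"dz":0.0038,"rx":0,"ry":0,"rz":0},
  ],
)

```text
clock: 11.9
position: [0.6391, 0.2005, 0.0223]
tcp_rot: [[0.985, -0.17, 0.001], [-0.17, -0.985, -0.0], [0.001, 0.0, -1.0]]
contact_force: [0.2, 0.0, 0.5]
finger_gap: 0.629
```

Request:
step_arm(
  deltas=[
    {"dx":0,"dy":0,"dz":0,"rx":0,"ry":0,"rz":0},
    {"dx":0,"dy":0,"dz":0,"rx":0,"ry":0,"rz":0},
    {"dx":0,"dy":0,"dz":0,"rx":0,"ry":0,"rz":0},
    {"dx":0,"dy":0,"dz":0,"rx":0,"ry":0,"rz":0},
  ],
  gripper=20,
)

```text
clock: 12.3
position: [0.6385, 0.2004, 0.0217]
tcp_rot: [[0.985, -0.17, -0.0], [-0.17, -0.985, -0.001], [0.0, 0.001, -1.0]]
contact_force: [0.2, 0.9, -0.4]
finger_gap: 0.895
```

Request:
step_arm(
  deltas=[
    {"dx":0,"dy":0,"dz":-0.04,"rx":0,"ry":0,"rz":0},
    {"dx":0,"dy":0,"dz":-0.07,"rx":0,"ry":0,"rz":0},
    {"dx":0,"dy":0.05,"dz":-0.09,"rx":0,"ry":0,"rz":0},
    {"dx":0,"dy":0.1,"dz":-0.1,"rx":0,"ry":0,"rz":0},
    {"dx":0,"dy":0.1,"dz":-0.1,"rx":0,"ry":0,"rz":0},
    {"dx":0,"dy":0.1,"dz":-0.1,"rx":0,"ry":0,"rz":0},
  ],
)

```text
clock: 12.9
position: [0.6217, 0.1009, 0.1223]
tcp_rot: [[0.985, -0.172, 0.001], [-0.172, -0.985, -0.0], [0.001, -0.0, -1.0]]
contact_force: [-0.4, -0.2, -0.4]
finger_gap: 0.92
```

```bash
python3 go.py 444.5 88.5 60 46.4; python3 -c "
from chk import *
run([('Mtop',(638,199),80,64,74),('Ltop',(638,199),100,35,43),('S',(445,89),60,25,35)],tag='c2')"
```

```text
t 12.9 pos [621.7 100.9 122.3] yaw -9.93 tilt [ 0.001  -0.0001] gap 87.4 F [-0.4 -0.2 -0.4] q6 0.25
d(mm) [-172.5   42.8   62.1] rot [ 3.000e-02 -6.000e-02 -5.633e+01]
side Mtop 386 (array([638.6, 196.5]), array([58.5, 98.6]), -9.4) 68.2
side Ltop 131 (array([630. , 143.7]), array([24.1, 63.3]), 81.0) 38.4
side S 332 (array([444.6,  86.5]), array([60.9, 70.6]), 47.8) 28.8
scene Mtop 309 (array([638.2, 198.4]), array([ 61.1, 102. ]), -11.2) 69.4
scene Ltop 93 (array([629.2, 146.5]), array([21.8, 66.3]), 79.1) 39.4
scene S 328 (array([443.2,  89.4]), array([61.9, 68.2]), 46.3) 30.5
wrist Mtop 12317 (array([639.4, 200.9]), array([59.6, 94.8]), -9.8) 68.6
wrist Ltop 1437 (array([630.9, 146. ]), array([12.8, 65.9]), 78.9) 38.7
wrist S 1862 (array([449.3,  94.8]), array([45.3, 68.7]), 46.3) 29.2
```

The medium pad is in place: wrist (639.4, 200.9), yaw -9.8, top at 68.6 mm. Next is the small pad.

Request:
step_arm(
  deltas=[
    {"dx":-0.1723,"dy":0.0423,"dz":0.03,"rx":0,"ry":0,"rz":-56.3},
    {"dx":-0.1723,"dy":0.0423,"dz":0.03,"rx":0,"ry":0,"rz":-56.3},
    {"dx":-0.1723,"dy":0.0423,"dz":0.03,"rx":0,"ry":0,"rz":-56.3},
    {"dx":-0.1723,"dy":0.0423,"dz":0.03,"rx":0,"ry":0,"rz":-56.3},
    {"dx":-0.1723,"dy":0.0423,"dz":0.03,"rx":0,"ry":0,"rz":-56.3},
    {"dx":-0.1723,"dy":0.0423,"dz":0.03,"rx":0,"ry":0,"rz":-56.3},
    {"dx":-0.1723,"dy":0.0423,"dz":0.03,"rx":0,"ry":0,"rz":-56.3},
    {"dx":-0.1723,"dy":0.0423,"dz":0.03,"rx":0,"ry":0,"rz":-56.3},
  ],
)

```text
clock: 13.85
position: [0.4442, 0.0906, 0.0912]
tcp_rot: [[0.687, 0.726, -0.001], [0.726, -0.687, -0.0], [-0.001, -0.0, -1.0]]
contact_force: [0.3, -0.6, -0.1]
finger_gap: 0.923
```

```bash
python3 go.py 444.8 89 -17 46.4
```

```text
t 13.85 pos [444.2  90.6  91.2] yaw 46.59 tilt [-0.001  -0.0004] gap 87.7 F [ 0.3 -0.6 -0.1] q6 -0.73
d(mm) [ -0.6   1.6 108.2] rot [-0.02  0.06  0.19]
```

Request:
step_arm(
  deltas=[
    {"dx":-0.0005,"dy":0.0012,"dz":0.04,"rx":0,"ry":0,"rz":0},
    {"dx":-0.0005,"dy":0.0012,"dz":0.08,"rx":0,"ry":0,"rz":0},
    {"dx":-0.0005,"dy":0.0012,"dz":0.1,"rx":0,"ry":0,"rz":0},
    {"dx":-0.0005,"dy":0.0012,"dz":0.108,"rx":0,"ry":0,"rz":0},
    {"dx":-0.0005,"dy":0.0012,"dz":0.108,"rx":0,"ry":0,"rz":0},
  ],
)

```text
clock: 14.35
position: [0.4441, 0.0887, -0.0174]
tcp_rot: [[0.689, 0.725, -0.003], [0.725, -0.689, -0.001], [-0.002, -0.002, -1.0]]
contact_force: [-0.4, 0.3, 0.7]
finger_gap: 0.923
```

Request:
step_arm(
  deltas=[
    {"dx":0,"dy":0,"dz":0,"rx":0,"ry":0,"rz":0},
    {"dx":0,"dy":0,"dz":0,"rx":0,"ry":0,"rz":0},
    {"dx":0,"dy":0,"dz":0,"rx":0,"ry":0,"rz":0},
    {"dx":0,"dy":0,"dz":0,"rx":0,"ry":0,"rz":0},
    {"dx":0,"dy":0,"dz":0,"rx":0,"ry":0,"rz":0},
    {"dx":0,"dy":0,"dz":0,"rx":0,"ry":0,"rz":0},
    {"dx":0,"dy":0,"dz":0,"rx":0,"ry":0,"rz":0},
  ],
  gripper=165,
  force=25,
)

```text
clock: 15.05
position: [0.4456, 0.0884, -0.0156]
tcp_rot: [[0.688, 0.725, 0.001], [0.725, -0.688, -0.0], [0.0, 0.001, -1.0]]
contact_force: [-0.6, -0.7, 5.6]
finger_gap: 0.587
```

Request:
step_arm(
  deltas=[
    {"dx":0,"dy":0,"dz":-0.04,"rx":0,"ry":0,"rz":0},
    {"dx":0,"dy":0,"dz":-0.09,"rx":0,"ry":0,"rz":0},
    {"dx":0,"dy":0,"dz":-0.13,"rx":0,"ry":0,"rz":0},
    {"dx":0,"dy":0,"dz":-0.13,"rx":0,"ry":0,"rz":0},
  ],
)

```text
clock: 15.45
position: [0.4495, 0.0887, 0.1204]
tcp_rot: [[0.688, 0.725, 0.012], [0.725, -0.688, 0.0], [0.009, 0.009, -1.0]]
contact_force: [1.0, -0.4, 0.6]
finger_gap: 0.589
```

```bash
python3 go.py 638.5 199.5 112 -9.8
```

```text
t 15.45 pos [449.5  88.7 120.4] yaw 46.5 tilt [0.0123 0.0004] gap 55.9 F [ 1.  -0.4  0.6] q6 -0.73
d(mm) [210.4  60.8  10.7] rot [ 0.21 -0.7  56.3 ]
```

Request:
step_arm(
  deltas=[
    {"dx":0.2138,"dy":0.0637,"dz":0,"rx":0,"ry":0,"rz":56.2},
    {"dx":0.2138,"dy":0.0637,"dz":0,"rx":0,"ry":0,"rz":56.2},
    {"dx":0.2138,"dy":0.0637,"dz":0,"rx":0,"ry":0,"rz":56.2},
    {"dx":0.2138,"dy":0.0637,"dz":0,"rx":0,"ry":0,"rz":56.2},
    {"dx":0.2138,"dy":0.0637,"dz":0,"rx":0,"ry":0,"rz":56.2},
    {"dx":0.2138,"dy":0.0637,"dz":0,"rx":0,"ry":0,"rz":56.2},
    {"dx":0.2138,"dy":0.0637,"dz":0,"rx":0,"ry":0,"rz":56.2},
    {"dx":0.2138,"dy":0.0637,"dz":0,"rx":0,"ry":0,"rz":56.2},
  ],
)

```text
clock: 16.25
position: [0.6375, 0.1995, 0.1112]
tcp_rot: [[0.986, -0.168, -0.003], [-0.168, -0.986, -0.001], [-0.003, 0.002, -1.0]]
contact_force: [0.0, -0.6, -1.0]
finger_gap: 0.59
```

Request:
step_arm(
  deltas=[
    {"dx":0,"dy":0,"dz":0,"rx":0,"ry":0,"rz":0},
    {"dx":0,"dy":0,"dz":0,"rx":0,"ry":0,"rz":0},
    {"dx":0,"dy":0,"dz":0,"rx":0,"ry":0,"rz":0},
    {"dx":0,"dy":0,"dz":0,"rx":0,"ry":0,"rz":0},
  ],
)

```text
clock: 16.65
position: [0.6384, 0.1995, 0.1137]
tcp_rot: [[0.986, -0.168, 0.0], [-0.168, -0.986, -0.001], [0.0, 0.001, -1.0]]
contact_force: [0.1, -0.5, -0.9]
finger_gap: 0.588
```

```bash
python3 go.py 638.5 199.5 53 -9.8
python3 - <<'E'
from h import *
from bench import bot
v,u=np.indices((480,640))
d=bot.get_image("wrist");cv2.imwrite("pics/w5.png",d["pixels"][:,:,::-1]);W=np.where((v<255)[...,None],wcloud(d),np.nan)
uu=np.array([.1705,.985])
for k,lo,hi,h,w in(("S",145,175,34,56),("M",64,74,48,60),("L",34,44,63,66)):
    try:
        n,(c,s,a),z=box(W,(638,200),130,lo,hi)
        ln=s[0] if abs(s[1]-w)<abs(s[0]-w) else s[1]
        print(k,n,c,s,a,z,"centre est",(c+uu*(ln/2-h)).round(1))
    except Exception as e: print(k,e)
for n in("side","scene"):
    W=cloud(bot.get_image(n))
    print(n,box(W,(638,200),60,150,166))
E
```

```text
t 16.65 pos [638.4 199.5 113.7] yaw -9.68 tilt [ 0.0001 -0.0006] gap 55.8 F [ 0.1 -0.5 -0.9] q6 0.39
d(mm) [ 0.1 -0.1 60.7] rot [ 0.03 -0.01  0.12]
S 4158 [644.4 230.1] [11.7 54.6] 80.1 158.7 centre est [639.6 202.4]
M 3094 [646.4 236.2] [22.5 58.4] 80.1 68.6 centre est [640.1 200. ]
L 1947 [649.9 255.1] [16.5 63.9] 80.2 38.6 centre est [640.6 201.2]
side (np.int64(327), (array([638.1, 197.1]), array([71.2, 73.3]), -9.3), np.float64(158.4))
scene (np.int64(248), (array([636. , 198.8]), array([69.8, 71.3]), 80.1), np.float64(159.5))
```

View pics/w5.png

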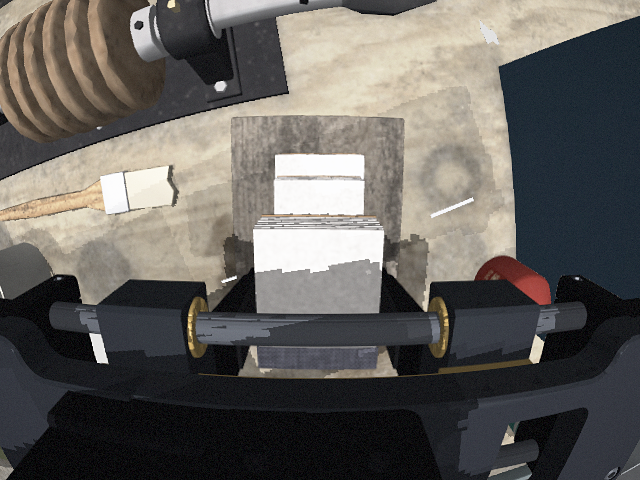

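The wrist view shows the small pad held at (318,260), parallel to the two pads below at (318,165) and (318,195). I'll shift it by about -1.3 mm in y and lower it.

Request:
step_arm(
  deltas=[
    {"dx":0.0002,"dy":0.0013,"dz":0.02,"rx":0,"ry":0,"rz":0.1},
    {"dx":0.0002,"dy":0.0013,"dz":0.04,"rx":0,"ry":0,"rz":0.1},
    {"dx":0.0002,"dy":0.0013,"dz":0.05,"rx":0,"ry":0,"rz":0.1},
    {"dx":0.0002,"dy":0.0013,"dz":0.057,"rx":0,"ry":0,"rz":0.1},
    {"dx":0.0002,"dy":0.0013,"dz":0.057,"rx":0,"ry":0,"rz":0.1},
    {"dx":0.0002,"dy":0.0013,"dz":0.057,"rx":0,"ry":0,"rz":0.1},
  ],
)

```text
clock: 17.4
position: [0.6389, 0.1984, 0.0574]
tcp_rot: [[0.985, -0.17, 0.001], [-0.17, -0.985, -0.0], [0.001, 0.0, -1.0]]
contact_force: [0.5, 1.0, -0.5]
finger_gap: 0.588
```

```bash
python3 go.py 638.5 198.2 53.2 -9.8
```

```text
t 17.4 pos [638.9 198.4  57.4] yaw -9.8 tilt [ 0.0011 -0.0003] gap 55.8 F [ 0.5  1.  -0.5] q6 0.39
d(mm) [-0.4  0.3  4.2] rot [ 0.01 -0.06  0.  ]
```

Request:
step_arm(
  deltas=[
    {"dx":-0.0003,"dy":0.0002,"dz":0.002,"rx":0,"ry":0,"rz":0},
    {"dx":-0.0003,"dy":0.0002,"dz":0.004,"rx":0,"ry":0,"rz":0},
    {"dx":-0.0003,"dy":0.0002,"dz":0.004,"rx":0,"ry":0,"rz":0},
    {"dx":-0.0003,"dy":0.0002,"dz":0.004,"rx":0,"ry":0,"rz":0},
  ],
)

```text
clock: 17.8
position: [0.6387, 0.1983, 0.0534]
tcp_rot: [[0.985, -0.17, 0.002], [-0.17, -0.985, -0.0], [0.002, -0.0, -1.0]]
contact_force: [0.3, 0.0, 0.9]
finger_gap: 0.587
```

Request:
step_arm(
  deltas=[
    {"dx":0,"dy":0,"dz":0,"rx":0,"ry":0,"rz":0},
    {"dx":0,"dy":0,"dz":0,"rx":0,"ry":0,"rz":0},
    {"dx":0,"dy":0,"dz":0,"rx":0,"ry":0,"rz":0},
    {"dx":0,"dy":0,"dz":0,"rx":0,"ry":0,"rz":0},
  ],
  gripper=30,
)

```text
clock: 18.2
position: [0.6379, 0.1981, 0.0525]
tcp_rot: [[0.985, -0.17, -0.0], [-0.17, -0.985, -0.001], [-0.0, 0.001, -1.0]]
contact_force: [0.5, 0.2, -0.1]
finger_gap: 0.854
```

Request:
step_arm(
  deltas=[
    {"dx":0,"dy":0,"dz":-0.04,"rx":0,"ry":0,"rz":0},
    {"dx":0,"dy":0,"dz":-0.07,"rx":0,"ry":0,"rz":0},
    {"dx":0,"dy":0.05,"dz":-0.09,"rx":0,"ry":0,"rz":0},
    {"dx":0,"dy":0.1,"dz":-0.09,"rx":0,"ry":0,"rz":0},
    {"dx":0,"dy":0.12,"dz":-0.09,"rx":0,"ry":0,"rz":0},
    {"dx":0,"dy":0.12,"dz":-0.09,"rx":0,"ry":0,"rz":0},
  ],
)

```text
clock: 18.8
position: [0.6173, 0.0771, 0.143]
tcp_rot: [[0.985, -0.174, 0.0], [-0.174, -0.985, -0.001], [0.0, 0.001, -1.0]]
contact_force: [-0.0, 0.0, 0.2]
finger_gap: 0.882
```

```bash
python3 go.py 522 -341.5 100 -21.4; python3 -c "
from chk import *
run([('Stop',(638,199),60,93,105),('Mtop',(638,199),80,64,74),('W',(521,-342),60,25,36)],tag='c3')"
```

```text
t 18.8 pos [617.3  77.1 143. ] yaw -10.01 tilt [ 0.0002 -0.0011] gap 83.8 F [-0.   0.   0.2] q6 0.21
d(mm) [-21.1 428.8  43.5] rot [ 0.06 -0.03 11.39]
side Stop 266 (array([638.4, 196. ]), array([54.9, 76.8]), -9.8) 98.2
side Mtop 133 (array([632.1, 158. ]), array([22.4, 57.9]), 84.1) 68.1
side W 706 (array([ 523.2, -342.8]), array([55.5, 62. ]), -19.9) 29.3
scene Stop 207 (array([637.5, 197.1]), array([56.6, 69.4]), -11.9) 99.3
scene Mtop 92 (array([630.3, 160. ]), array([21. , 58.6]), 80.1) 69.6
scene W 469 (array([ 520. , -340.9]), array([55.7, 61.6]), -23.0) 30.4
wrist Stop 8525 (array([640.1, 200.9]), array([55.8, 67.5]), -10.4) 98.6
wrist Mtop 1654 (array([633., 161.]), array([14.5, 60. ]), 80.2) 68.7
wrist W none
```

The small pad is placed: wrist (640.1, 200.9), with the top at 98.6 mm. The weight is next.

Request:
step_arm(
  deltas=[
    {"dx":-0.0211,"dy":0.428,"dz":0,"rx":0,"ry":0,"rz":11.4},
    {"dx":-0.0211,"dy":0.428,"dz":0,"rx":0,"ry":0,"rz":11.4},
    {"dx":-0.0211,"dy":0.428,"dz":0,"rx":0,"ry":0,"rz":11.4},
    {"dx":-0.0211,"dy":0.428,"dz":0,"rx":0,"ry":0,"rz":11.4},
    {"dx":-0.0211,"dy":0.428,"dz":0,"rx":0,"ry":0,"rz":11.4},
    {"dx":-0.0211,"dy":0.428,"dz":0,"rx":0,"ry":0,"rz":11.4},
    {"dx":-0.0211,"dy":0.428,"dz":0,"rx":0,"ry":0,"rz":11.4},
    {"dx":-0.0211,"dy":0.428,"dz":0,"rx":0,"ry":0,"rz":11.4},
  ],
  gripper=100,
)

```text
clock: 19.75
position: [0.5306, -0.3111, 0.1428]
tcp_rot: [[0.933, -0.36, 0.0], [-0.36, -0.933, -0.0], [0.0, 0.0, -1.0]]
contact_force: [1.2, 0.6, -0.8]
finger_gap: 0.61
```

Request:
step_arm(
  deltas=[
    {"dx":0,"dy":0,"dz":0.05,"rx":0,"ry":0,"rz":0},
    {"dx":0,"dy":0,"dz":0.05,"rx":0,"ry":0,"rz":0},
    {"dx":0,"dy":0,"dz":0.05,"rx":0,"ry":0,"rz":0},
    {"dx":0,"dy":0,"dz":0.05,"rx":0,"ry":0,"rz":0},
  ],
)

```text
clock: 20.15
position: [0.5318, -0.3097, 0.0947]
tcp_rot: [[0.933, -0.36, 0.002], [-0.36, -0.933, -0.002], [0.002, 0.001, -1.0]]
contact_force: [1.2, -0.6, 0.4]
finger_gap: 0.608
```

```bash
python3 go.py 522 -340.5 11 -21.4
python3 - <<'E'
from h import *
from bench import bot
a=[]
for n in("side","scene"):
    d=bot.get_image(n);W=cloud(d)
    print(n,box(W,(521.5,-342),60,26,34)); m=(W[...,2]>.046)&(W[...,2]<.06)&(np.hypot(W[...,0]-.5215,W[...,1]+.342)<.03);print("knob",(W[m].mean(0)*1e3).round(1),m.sum())
    x,y=(310,330) if n=="side" else (397,280); a.append(cv2.resize(d["pixels"][y-75:y+45,x-75:x+75,::-1],(400,320),interpolation=2))
cv2.imwrite("pics/k1.png",np.hstack(a))
E
```

```text
t 20.15 pos [ 531.8 -309.7   94.7] yaw -21.07 tilt [ 0.0018 -0.0016] gap 57.8 F [ 1.2 -0.6  0.4] q6 -0.25
d(mm) [ 1.7 32.2 83.7] rot [ 0.05 -0.13  0.33]
side (np.int64(662), (array([ 522.8, -343.2]), array([54.8, 60.9]), -20.8), np.float64(29.5))
knob [ 522.6 -344.3   50.8] 93
scene (np.int64(444), (array([ 520.5, -339.6]), array([55.6, 63. ]), -20.6), np.float64(30.1))
knob [ 519.2 -341.9   51.6] 65
```

View pics/k1.png

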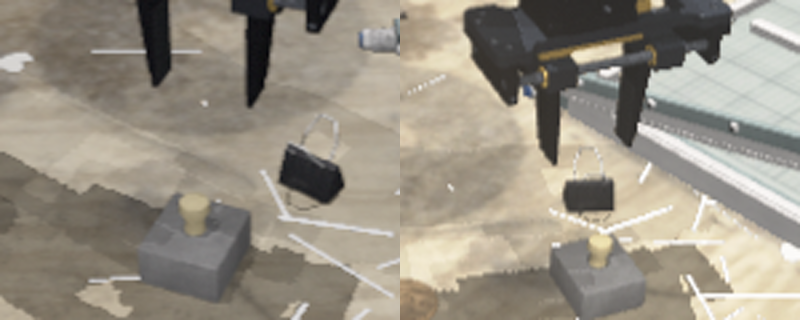

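The jaws stopped 32 mm short of the weight, whose knob shows at (195,210) in the left crop. The clip stands clear of it. I'll finish the approach.

Request:
step_arm(
  deltas=[
    {"dx":0.0017,"dy":0.0322,"dz":0,"rx":0,"ry":0,"rz":0},
    {"dx":0.0017,"dy":0.0322,"dz":0,"rx":0,"ry":0,"rz":0},
    {"dx":0.0017,"dy":0.0322,"dz":0.03,"rx":0,"ry":0,"rz":0},
    {"dx":0.0017,"dy":0.0322,"dz":0.06,"rx":0,"ry":0,"rz":0},
    {"dx":0.0017,"dy":0.0322,"dz":0.07,"rx":0,"ry":0,"rz":0},
    {"dx":0.0017,"dy":0.0322,"dz":0.07,"rx":0,"ry":0,"rz":0},
  ],
)

```text
clock: 20.85
position: [0.5196, -0.3398, 0.0218]
tcp_rot: [[0.933, -0.361, -0.002], [-0.361, -0.933, 0.001], [-0.003, -0.0, -1.0]]
contact_force: [0.3, -0.5, 0.3]
finger_gap: 0.611
```

```bash
python3 go.py 522 -340.5 11 -20.8
```

```text
t 20.85 pos [ 519.6 -339.8   21.8] yaw -21.16 tilt [-0.0023  0.0013] gap 58.0 F [ 0.3 -0.5  0.3] q6 -0.3
d(mm) [ 2.6 -0.2 10.8] rot [-0.03  0.15 -0.36]
```

Request:
step_arm(
  deltas=[
    {"dx":0.0015,"dy":0,"dz":0.006,"rx":0,"ry":0,"rz":0},
    {"dx":0.0015,"dy":0,"dz":0.0108,"rx":0,"ry":0,"rz":0},
    {"dx":0.0015,"dy":0,"dz":0.0108,"rx":0,"ry":0,"rz":0},
    {"dx":0.0015,"dy":0,"dz":0.0108,"rx":0,"ry":0,"rz":0},
  ],
)

```text
clock: 21.25
position: [0.5219, -0.3419, 0.0128]
tcp_rot: [[0.932, -0.362, 0.001], [-0.362, -0.932, -0.001], [0.001, 0.001, -1.0]]
contact_force: [0.0, 0.2, -0.7]
finger_gap: 0.609
```

```bash
python3 go.py 522 -340.5 11 -20.8
```

```text
t 21.25 pos [ 521.9 -341.9   12.8] yaw -21.2 tilt [ 0.0007 -0.0011] gap 57.9 F [ 0.   0.2 -0.7] q6 -0.3
d(mm) [-0.5 -1.3  1.8] rot [ 0.05 -0.06 -0.4 ]
```

Request:
step_arm(
  deltas=[
    {"dx":0,"dy":-0.001,"dz":0.0015,"rx":0,"ry":0,"rz":0},
    {"dx":0,"dy":-0.001,"dz":0.0015,"rx":0,"ry":0,"rz":0},
    {"dx":0,"dy":-0.001,"dz":0.0015,"rx":0,"ry":0,"rz":0},
    {"dx":0,"dy":-0.001,"dz":0.0015,"rx":0,"ry":0,"rz":0},
    {"dx":0,"dy":-0.001,"dz":0.0015,"rx":0,"ry":0,"rz":0},
    {"dx":0,"dy":-0.001,"dz":0.0015,"rx":0,"ry":0,"rz":0},
    {"dx":0,"dy":-0.001,"dz":0.0015,"rx":0,"ry":0,"rz":0},
    {"dx":0,"dy":-0.001,"dz":0.0015,"rx":0,"ry":0,"rz":0},
  ],
  gripper=255,
  force=45,
)

```text
clock: 22.05
position: [0.5221, -0.3408, 0.0107]
tcp_rot: [[0.932, -0.362, 0.0], [-0.362, -0.932, -0.001], [0.001, 0.001, -1.0]]
contact_force: [1.5, -0.0, 0.2]
finger_gap: 0.18
```

Request:
step_arm(
  deltas=[
    {"dx":0,"dy":0,"dz":-0.01,"rx":0,"ry":0,"rz":0},
    {"dx":0,"dy":0,"dz":-0.03,"rx":0,"ry":0,"rz":0},
    {"dx":0,"dy":0,"dz":-0.06,"rx":0,"ry":0,"rz":0},
    {"dx":0,"dy":0,"dz":-0.09,"rx":0,"ry":0,"rz":0},
    {"dx":0,"dy":0,"dz":-0.12,"rx":0,"ry":0,"rz":0},
    {"dx":0,"dy":0,"dz":-0.13,"rx":0,"ry":0,"rz":0},
    {"dx":0,"dy":0,"dz":-0.13,"rx":0,"ry":0,"rz":0},
    {"dx":0,"dy":0,"dz":-0.13,"rx":0,"ry":0,"rz":0},
  ],
)

```text
clock: 22.85
position: [0.5206, -0.3397, 0.1381]
tcp_rot: [[0.932, -0.362, -0.003], [-0.362, -0.932, 0.002], [-0.004, -0.001, -1.0]]
contact_force: [0.2, 0.1, -8.6]
finger_gap: 0.181
```

```bash
python3 go.py 638.6 199.5 142 -9.9
python3 - <<'E'
from h import *
from bench import bot
a=[]
for n in("side","scene"):
    d=bot.get_image(n);W=cloud(d);print(n,box(W,(522,-342),60,152,172))
    V=d["view"];c=V[:3,:3]@np.array([.522,-.342,.16])+V[:3,3];u=d["K"]@c/c[2];x,y=u[:2].astype(int)
    a.append(cv2.resize(d["pixels"][y-70:y+50,x-75:x+75,::-1],(400,320),interpolation=2))
cv2.imwrite("pics/k2.png",np.hstack(a))
E
```

```text
t 22.85 pos [ 520.6 -339.7  138.1] yaw -21.2 tilt [-0.0033  0.002 ] gap 17.2 F [ 0.2  0.1 -8.6] q6 -0.29
d(mm) [ -85.  -545.3   -3.2] rot [ -0.06   0.21 -11.3 ]
side (np.int64(696), (array([ 521.2, -342.4]), array([54.5, 62.2]), -21.5), np.float64(156.9))
scene (np.int64(481), (array([ 518.8, -340.2]), array([55.3, 62.3]), -21.1), np.float64(157.0))
```

View pics/k2.png

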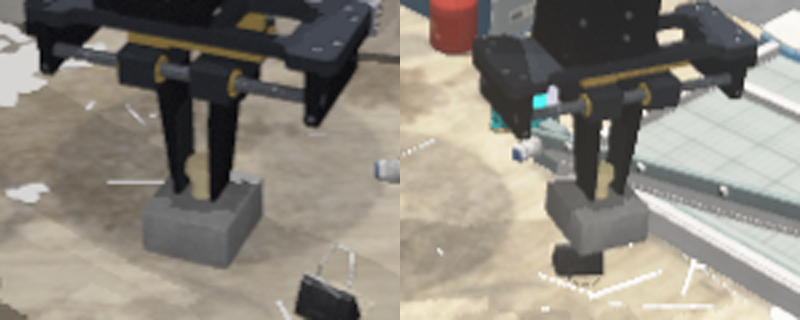

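The steel weight hangs upright by its knob at (200,175) in the left crop, with about 8 N on the wrist. Now I'll carry it to the stack.

Request:
step_arm(
  deltas=[
    {"dx":-0.003,"dy":-0.02,"dz":-0.005,"rx":0,"ry":0,"rz":-1},
    {"dx":-0.009,"dy":-0.06,"dz":-0.01,"rx":0,"ry":0,"rz":-2},
    {"dx":-0.015,"dy":-0.1,"dz":-0.01,"rx":0,"ry":0,"rz":-3},
    {"dx":-0.021,"dy":-0.14,"dz":-0.01,"rx":0,"ry":0,"rz":-4},
    {"dx":-0.027,"dy":-0.18,"dz":-0.01,"rx":0,"ry":0,"rz":-5},
    {"dx":-0.033,"dy":-0.22,"dz":-0.01,"rx":0,"ry":0,"rz":-6},
    {"dx":-0.039,"dy":-0.26,"dz":-0.01,"rx":0,"ry":0,"rz":-7},
    {"dx":-0.045,"dy":-0.29,"dz":-0.01,"rx":0,"ry":0,"rz":-8},
  ],
)

```text
clock: 23.75
position: [0.5842, -0.0507, 0.149]
tcp_rot: [[0.974, -0.226, -0.002], [-0.226, -0.974, 0.001], [-0.002, -0.001, -1.0]]
contact_force: [0.5, -0.2, -8.0]
finger_gap: 0.182
```

```bash
python3 go.py 638.8 199.2 142 -9.9
```

```text
t 23.75 pos [584.2 -50.7 149. ] yaw -13.06 tilt [-0.0022  0.0011] gap 17.3 F [ 0.5 -0.2 -8. ] q6 0.05
d(mm) [  -3.3 -255.8    7.2] rot [-0.04  0.14 -3.16]
```

Request:
step_arm(
  deltas=[
    {"dx":-0.0005,"dy":-0.03,"dz":0.002,"rx":0,"ry":0,"rz":-1},
    {"dx":-0.001,"dy":-0.07,"dz":0.007,"rx":0,"ry":0,"rz":-2},
    {"dx":-0.002,"dy":-0.115,"dz":0.007,"rx":0,"ry":0,"rz":-3.1},
    {"dx":-0.0025,"dy":-0.16,"dz":0.007,"rx":0,"ry":0,"rz":-3.1},
    {"dx":-0.003,"dy":-0.2,"dz":0.007,"rx":0,"ry":0,"rz":-3.1},
    {"dx":-0.0033,"dy":-0.235,"dz":0.007,"rx":0,"ry":0,"rz":-3.1},
    {"dx":-0.0033,"dy":-0.2558,"dz":0.007,"rx":0,"ry":0,"rz":-3.1},
    {"dx":-0.0033,"dy":-0.2558,"dz":0.007,"rx":0,"ry":0,"rz":-3.1},
  ],
)

```text
clock: 24.55
position: [0.6394, 0.1989, 0.142]
tcp_rot: [[0.985, -0.172, -0.002], [-0.172, -0.985, 0.0], [-0.002, 0.0, -1.0]]
contact_force: [-0.6, -0.9, -8.3]
finger_gap: 0.179
```

Request:
step_arm(
  deltas=[
    {"dx":0,"dy":0,"dz":0,"rx":0,"ry":0,"rz":0},
    {"dx":0,"dy":0,"dz":0,"rx":0,"ry":0,"rz":0},
    {"dx":0,"dy":0,"dz":0,"rx":0,"ry":0,"rz":0},
  ],
)

```text
clock: 24.85
position: [0.6398, 0.1946, 0.1431]
tcp_rot: [[0.984, -0.177, -0.001], [-0.177, -0.984, -0.001], [-0.001, 0.001, -1.0]]
contact_force: [0.5, 0.1, -8.2]
finger_gap: 0.179
```

```bash
python3 go.py 638.8 199.2 110 -9.9
python3 - <<'E'
from h import *
from bench import bot
v,u=np.indices((480,640))
for n in("side","scene","wrist"):
    d=bot.get_image(n);W=cloud(d) if n!="wrist" else np.where((v<262)[...,None],wcloud(d),np.nan)
    for k,lo,hi in(("W",154,172),("S",94,104)):
        try:print(n,k,*box(W,(639,200),60,lo,hi))
        except Exception: print(n,k,"none")
E
```

```text
t 24.85 pos [639.8 194.6 143.1] yaw -10.18 tilt [-0.0007 -0.001 ] gap 17.0 F [ 0.5  0.1 -8.2] q6 0.39
d(mm) [-1.8 -4.4 33.1] rot [ 0.06  0.03 -0.28]
side W 237 (array([639.5, 189.6]), array([54.3, 61.5]), -7.6) 161.5
side S 263 (array([638.8, 196.9]), array([54.7, 74.2]), -9.4) 98.2
scene W 192 (array([638.4, 192.3]), array([57.3, 61.2]), -11.7) 162.5
scene S 218 (array([637.9, 198.4]), array([56.2, 70.1]), -11.3) 99.2
wrist W 4075 (array([644.5, 217.1]), array([18.3, 54.9]), 80.6) 162.0
wrist S 1939 (array([644.6, 226.9]), array([15.1, 54.5]), 80.1) 98.5
```

Request:
step_arm(
  deltas=[
    {"dx":-0.0016,"dy":-0.0046,"dz":0.01,"rx":0,"ry":0,"rz":-0.3},
    {"dx":-0.0016,"dy":-0.0046,"dz":0.02,"rx":0,"ry":0,"rz":-0.3},
    {"dx":-0.0016,"dy":-0.0046,"dz":0.028,"rx":0,"ry":0,"rz":-0.3},
    {"dx":-0.0016,"dy":-0.0046,"dz":0.028,"rx":0,"ry":0,"rz":-0.3},
    {"dx":-0.0016,"dy":-0.0046,"dz":0.028,"rx":0,"ry":0,"rz":-0.3},
  ],
)

```text
clock: 25.5
position: [0.6388, 0.2005, 0.1144]
tcp_rot: [[0.985, -0.17, -0.001], [-0.17, -0.985, -0.001], [-0.001, 0.001, -1.0]]
contact_force: [0.7, 0.3, -8.5]
finger_gap: 0.181
```

```bash
python3 go.py 639 199.4 110 -9.9
```

```text
t 25.5 pos [638.8 200.5 114.4] yaw -9.79 tilt [-0.0014 -0.0009] gap 17.2 F [ 0.7  0.3 -8.5] q6 0.4
d(mm) [0.3 1.1 4.4] rot [0.06 0.07 0.11]
```

Request:
step_arm(
  deltas=[
    {"dx":0.0003,"dy":0.001,"dz":0.0015,"rx":0,"ry":0,"rz":0},
    {"dx":0.0003,"dy":0.001,"dz":0.003,"rx":0,"ry":0,"rz":0},
    {"dx":0.0003,"dy":0.001,"dz":0.0042,"rx":0,"ry":0,"rz":0},
    {"dx":0.0003,"dy":0.001,"dz":0.0046,"rx":0,"ry":0,"rz":0},
    {"dx":0.0003,"dy":0.001,"dz":0.0046,"rx":0,"ry":0,"rz":0},
  ],
)

```text
clock: 26.0
position: [0.6394, 0.1995, 0.1107]
tcp_rot: [[0.985, -0.17, -0.0], [-0.17, -0.985, -0.001], [-0.0, 0.001, -1.0]]
contact_force: [-0.9, -0.2, -9.6]
finger_gap: 0.182
```

```bash
python3 go.py 639 199.4 110 -9.9
```

```text
t 26.0 pos [639.4 199.5 110.7] yaw -9.8 tilt [-0.0001 -0.0005] gap 17.3 F [-0.9 -0.2 -9.6] q6 0.39
d(mm) [-0.3  0.2  0.7] rot [0.03 0.   0.1 ]
```

Still carrying the full weight, so I'll go down a little more until the force drops.

Request:
step_arm(
  deltas=[
    {"dx":0,"dy":0,"dz":0.001,"rx":0,"ry":0,"rz":0},
    {"dx":0,"dy":0,"dz":0.0015,"rx":0,"ry":0,"rz":0},
    {"dx":0,"dy":0,"dz":0.0015,"rx":0,"ry":0,"rz":0},
  ],
)

```text
clock: 26.3
position: [0.6396, 0.1994, 0.1098]
tcp_rot: [[0.985, -0.17, 0.0], [-0.17, -0.985, -0.001], [0.0, 0.001, -1.0]]
contact_force: [-0.8, -0.7, -5.5]
finger_gap: 0.18
```

Contact: the carried force fell to 5.5 N. I'll lower slightly more, then release.

Request:
step_arm(
  deltas=[
    {"dx":0,"dy":0,"dz":0.0006,"rx":0,"ry":0,"rz":0},
    {"dx":0,"dy":0,"dz":0.0006,"rx":0,"ry":0,"rz":0},
    {"dx":0,"dy":0,"dz":0.0006,"rx":0,"ry":0,"rz":0},
  ],
)

```text
clock: 26.6
position: [0.6397, 0.1995, 0.1097]
tcp_rot: [[0.985, -0.17, 0.001], [-0.17, -0.985, -0.001], [0.001, 0.0, -1.0]]
contact_force: [-3.1, -1.6, -0.8]
finger_gap: 0.181
```

Request:
step_arm(
  deltas=[
    {"dx":0,"dy":0,"dz":0,"rx":0,"ry":0,"rz":0},
    {"dx":0,"dy":0,"dz":0,"rx":0,"ry":0,"rz":0},
    {"dx":0,"dy":0,"dz":0,"rx":0,"ry":0,"rz":0},
    {"dx":0,"dy":0,"dz":0,"rx":0,"ry":0,"rz":0},
    {"dx":0,"dy":0,"dz":0,"rx":0,"ry":0,"rz":0},
  ],
  gripper=100,
)

```text
clock: 27.1
position: [0.6397, 0.1997, 0.1089]
tcp_rot: [[0.985, -0.17, 0.001], [-0.17, -0.985, -0.0], [0.001, 0.0, -1.0]]
contact_force: [-0.1, 0.1, -0.5]
finger_gap: 0.546
```

Request:
step_arm(
  deltas=[
    {"dx":0,"dy":0,"dz":-0.03,"rx":0,"ry":0,"rz":0},
    {"dx":0,"dy":0,"dz":-0.07,"rx":0,"ry":0,"rz":0},
    {"dx":0,"dy":0.05,"dz":-0.08,"rx":0,"ry":0,"rz":0},
    {"dx":0,"dy":0.1,"dz":-0.08,"rx":0,"ry":0,"rz":0},
    {"dx":0,"dy":0.15,"dz":-0.08,"rx":0,"ry":0,"rz":0},
    {"dx":0,"dy":0.15,"dz":-0.08,"rx":0,"ry":0,"rz":0},
    {"dx":0,"dy":0.15,"dz":-0.08,"rx":0,"ry":0,"rz":0},
  ],
)

```text
clock: 27.8
position: [0.6139, 0.0508, 0.1889]
tcp_rot: [[0.985, -0.173, 0.001], [-0.173, -0.985, -0.0], [0.001, -0.0, -1.0]]
contact_force: [-0.6, 0.6, 0.9]
finger_gap: 0.611
```

```bash
python3 go.py; python3 -c "
from chk import *
run([('Wtop',(639,200),60,124,136),('Stop',(638,199),60,94,104),('Ltop',(638,199),100,35,43),('board',(638,199),130,5.5,14),('spool',(359,-302),45,55,66),('clip',(598,-263),35,12,50)],tag='c4')
a=cv2.imread('pics/c4_side.png')[120:300,240:480];b=cv2.imread('pics/c4_wrist.png')
cv2.imwrite('pics/end.png',np.hstack([cv2.resize(a,(400,300),interpolation=2),cv2.resize(b,(400,300))]))"
```

```text
t 27.8 pos [613.9  50.8 188.9] yaw -9.94 tilt [ 0.0005 -0.    ] gap 58.0 F [-0.6  0.6  0.9] q6 0.17
side Wtop 209 (array([639.5, 198. ]), array([54.4, 66.7]), -9.4) 128.2
side Stop 88 (array([633.4, 167.9]), array([14.2, 54.6]), 82.1) 98.8
side Ltop 125 (array([629.9, 144.7]), array([23.5, 62.7]), 84.5) 38.6
side board 1079 (array([637.3, 194.7]), array([139.6, 198.6]), -9.9) 8.4
side spool 383 (array([ 361. , -302.3]), array([46. , 46.1]), -70.4) 59.1
side clip 195 (array([ 595.9, -271.1]), array([26.1, 41.6]), 56.6) 20.2
scene Wtop 173 (array([637.4, 199.1]), array([55.5, 65.1]), -10.2) 129.4
scene Stop 32 (array([618.5, 173.3]), array([10.6, 30. ]), 83.9) 99.8
scene Ltop 95 (array([628.4, 146.6]), array([24.7, 64.7]), 81.6) 39.7
scene board 760 (array([635.9, 197.7]), array([142.9, 194.7]), -9.8) 9.6
scene spool 347 (array([ 359. , -300.2]), array([44.1, 46.1]), -41.2) 60.4
scene clip 121 (array([ 595.3, -264.6]), array([15.5, 39.6]), 47.7) 21.2
wrist Wtop 5255 (array([640.4, 199. ]), array([55.1, 57.1]), -9.1) 128.6
wrist Stop 531 (array([634.4, 169.6]), array([ 5.2, 55.1]), 80.5) 98.7
wrist Ltop 1165 (array([630.8, 146.7]), array([15., 66.]), 80.1) 38.7
wrist board 12567 (array([637.6, 192.8]), array([140.7, 174.8]), -10.0) 8.7
wrist spool none
wrist clip none
```

View pics/end.png

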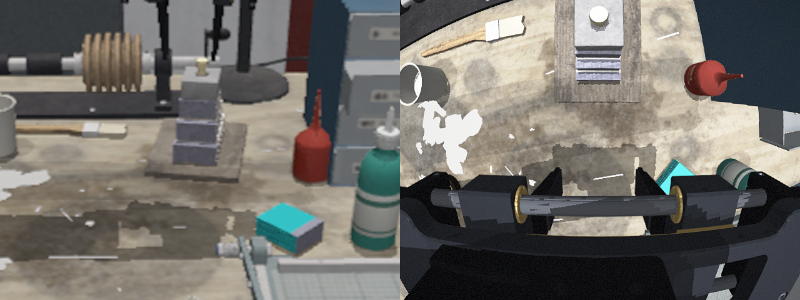

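The stack stands straight with the weight upright on top: knob at (200,62) in the left crop, centred at (598,15) in the wrist view. The bystanders are unmoved and the arm is clear.

```bash
python3 -c "
from bench import bot
print(bot.job_done(),bot.observe()['clock'])"
```

```text
the job is handed in; nothing more can be done
the job is handed in; nothing more can be done
```

The stack is built on the board in the order you asked (long, middle, short pad) with the press weight standing upright on top. I handed the job in at about 28 s of the 112 s.

**Position:** the wrist camera put the three pads at about (640.7, 201.1), (639.4, 200.9) and (640.1, 200.9) mm, with yaws of -10.4°, -9.8° and -10.4°. The board centre is near (638.8, 200.2) mm at -9.9°. The pads are therefore within about 2 mm of centre, and the weight is within about 2 mm of the middle of the top pad. The tops measured 38.7, 68.6, 98.7 and 128.6 mm, so everything lies flat.

**Bystanders:** I did not touch the glue pot, thread spool, binder clip or turquoise look-alike. At the end:
- **Spool:** its measured position was unchanged.
- **Clip:** it looked unmoved, but its last readings differ by a few mm from the first because I used different height limits.
- **Pot and look-alike:** I only checked these by eye.

**Disagreements along the way:**
- **Fingertip position:** the cameras showed the fingertips about 23 mm above the reported TCP, not 11 mm below it as the text says. The first close on the large pad therefore met empty air just above it. I used the measured offset after that.
- **Camera offset:** the scene and side cameras read about 2 mm lower in x and y than the wrist camera, so I placed each part by its position relative to what was under it.

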